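# Dock the specimen tote on the ramp

## Robot

A 6-joint arm with a two-finger parallel gripper is mounted at the origin on the work surface. World frame = base frame: x ahead of the robot, y to its left, z up, the work surface at z = 0. Lengths are in mm, angles in rad, forces in N, time in s.
With the tool pointing down it reaches from about 400 to 825 mm from the base axis. Payload 7 kg.
Tool frame: the origin (TCP) lies at the very end of the fingers, on their centre line; the grasp point (between the pads) lies 19 mm behind it (r.grip_point_offset is the z of the grasp point in the tool frame, in mm); z points along the fingers, y is the direction in which the jaws open and shut (so a half turn about z gives the same grasp; the last joint's range is limited). The gripper opens to 85 mm and grips with 20 to 120 N. Pads are 22 mm wide; open, the fingers measure 114 mm over their backs; the gripper's body (76 mm by 85 mm) begins 54 mm behind the grasp point. The pads swing forward as they close: fully open they stand 13 mm farther back than shut.
Start: joints at [1.464, 0.359, 0.012, 0, -1.224, -0.288], TCP at [259.627, 623.048, 199.202] pointing down, gripper open.
Joint ranges: [-3.07, 3.07], [-1.43, 2.12], [-1.02, 1.25], [-3.03, 1.67], [-3.05, -0], [-3.03, 3.03]. Speed limits (rad/s): [2.39, 2.39, 3.01, 3.14, 3.14, 3.14].

## Interface

Orientations are given as a rotation vector (axis times angle).
In Python, from bench import r gives the robot as it stands. The module is installed in compiled form; this text tells all that it offers.
- The arm moves only by the tool move_arm, never from a script. Its argument "motion" is a list of rows, each an object with "dp": the shift along the tool's x, y, z in mm, a list of three; "roll": the turn about the tool's z in degrees. In form: [{"dp": [tx, ty, tz], "roll": roll}, ...]. A call has 1 to 8 rows; each row is the pose to reach, as a shift and turn from the pose measured when the call began, along the tool's axes at that moment; what a row does not reach only later rows make up. A row lasts 1/12 s, in which the tool goes at most 41.7 mm and 7.16 degrees, less where a joint would pass 70% of its speed; a pose out of reach is approached as far as the arm can. A call with a gripper value outside its range is refused whole. "fingers" is the opening, from 0 (shut) to 1 (fully open), set as the call begins (left out, the last holds). The fingers move at their own pace and stop on an object; "force" is the grip in N (left out, the last holds). Time passes only in rows, so rows that repeat a pose let the fingers close. It gives the time, the measured TCP pose, the force and the opening at its end, in the units of the state.
- r.read_state(): the state, without advancing time (a new reading comes with each control period).
- r.read_camera(name): name is "scene" or "top"; returns the picture (480x640x3 uint8, red, green, blue); there is no depth.
- r.get_calibration(name): a dict with "mtx" (3x3 intrinsics, pixels), "eye" and "orientation" of the camera in the world. Camera axes: x right, y down, z forward; pixel columns grow to the right and rows downward; lengths in mm; the calibration is good to about 2 mm. A picture is of the moment at which its call begins. get_calibration takes no time and is no camera call.
- r.job_done(): hands the job in, once; it reports no verdict.
The state is a dict: "time_s": time; "q": joint angles; "joint_vel": joint speeds; "joint_efforts": joint torques, N m; "eef_pos": TCP position; "eef_rot": TCP orientation; "contact_force": force on the tool from outside, world axes, zero at the start; "ft_torque": the same for the moment, N m; "gripper_width": opening from 0.0 (shut) to 1.0 (fully open).
Only numpy, scipy, OpenCV 4.12 (cv2) and the standard library are available. Lean on these libraries where they do the work, as an engineer would, in place of code of your own. Each camera call takes 0.05 s, during which the arm holds its last target.

## Task

Pick up the white tote of specimen vials, set it upright on the level foot of the docking ramp, lined up with the rails, and let go of it. Then push it from behind up the ramp, sliding and not carrying it, against the sprung bumper until its rear edge drops behind the yellow lip and it lies flat in the dock, and let go. Push gently (never more than 20 N) and leave the other things on the table where they are.

Things in the scene. Friction and masses are not known exactly. Their poses are not given: they have to be found in the camera images.
- tote_center (a point): Centre (half-way up) of the white open tote holding red-capped vials (fixed in it, 37 mm high). 100 mm long (its x axis), 62 mm wide (y), 50 mm high, walls 4 mm, 0.35 to 0.65 kg. Both ends are alike: either may lead. It starts on the table to the right of the ramp's foot; grasp it across its 62 mm width
- tote_end_a (a point): Middle of the tote's bottom edge at its +x end (50 mm from the centre along x, at the underside)
- tote_end_b (a point): Middle of the tote's bottom edge at its -x end
- dock: Docking ramp, fixed. Origin on the table under the toe line, where level foot meets slope; x horizontally towards its high end, z up. Level foot: bare plate, top 8 mm above the table, 100 mm wide, x = -134 to 0 mm, no rails. Set the tote there with its centre about 65 mm before the toe line (40 to 85), within 10 mm sideways and 0.15 rad of the ramp's direction
- ramp: Frame of the slope: x up the slope (12 degrees), y across, z square to it; origin at the toe, in the plane of the grey bed (z = 0). From x = 0 the tote slides on an aluminium deck 6 mm above the bed plane, continued without an upward step by a yellow plate (top at 5.7 mm). Sliding it up takes about 1 to 8 N
- rails_entry (a point): Point between the tops of the side rails, x = 35 mm in the slope's frame. The steel rails reach 50 mm above the bed and stand 68 mm apart inside from x = 35 to 285 mm; below that they flare to about 80 mm at x = 0
- lip_range (a point): Middle of the stretch of bed where the lip can be: x = 125 mm in the slope's frame. The yellow plate ends in a sharp 5.7 mm drop to the bed: the lip. It belongs to a yellow stop unit clamped differently each time, lip edge anywhere from x = 105 to 145 mm; not measured, so feel or look for it. Grippy fingers may hold the rear edge up: past the lip, stroke them 10 to 18 mm down, still pressing
- bumper_range (a point): Middle of the stretch where the black sprung bumper can be. It sits on the stop unit and faces the lip: 44 mm wide, 4 to 22 mm above the bed, its free face 94 mm beyond the lip, so the tote must press it back 6 mm for its rear edge to clear the lip. It pushes with 1 N at first touch and 0.5 N more per mm, solid after 14 mm; it then keeps the tote pressed against the lip
- wash_red_center (a point): Bystander: white wash bottle with red cap, diameter 68, height 195 mm; point on its axis 80 mm up
- wash_green_center (a point): Bystander: white wash bottle with green cap, diameter 68, height 195 mm; point on its axis 80 mm up
- dish_center (a point): Bystander: flat round glass dish, diameter 84, height 14 mm; its centre
- jar_center (a point): Bystander: amber jar with white cap, diameter 52, height 75 mm; its centre
- brush_grip (a point): Bystander: brush lying on the table along y; middle of its handle
- spare_tote_center (a point): Bystander: blue tote with white-capped vials, 100 x 62 x 50 mm, not to be used; its centre
Things that resemble listed ones, but are neither listed nor needed, are in the scene too. What is shaped like the part that bears tote_center but purple is not meant.

How it is judged (in metres and radians):
On the way, in this order (a step that is already met when the one before it is completed fails the run):
1. the white tote stands on the level foot, lined up with the ramp, and is let go (x of tote_center in the frame of dock between -0.092 and -0.033 m and y of tote_center in the frame of dock between -0.014 and 0.014 m and z of tote_center in the frame of dock between 0.028 and 0.038 m and angle between tote_center's own z axis and vertical below 0.06 rad and angle between the x axis of tote_center and the x axis of dock, either way round below 0.2 rad and contact force between the fingers and tote below 0.1 N), for 0.2 s.
2. the whole tote rides on the sloping deck between the rails (x of each of tote_end_a, tote_end_b in the frame of ramp above 0.003 m and z of tote_end_a in the frame of ramp between 0.003 and 0.012 m and z of tote_end_b in the frame of ramp between 0.003 and 0.012 m), for 0.05 s.
At the end, for the whole second after the job is handed in: The white tote lies flat on the grey bed behind the yellow lip, between the rails: both bottom end edges less than 2.5 mm above the bed plane, more than 95 mm up the slope from the toe, centre within 8 mm of the ramp's middle line; at rest and let go (z of tote_end_a in the frame of ramp between -0.004 and 0.0025 m and x of each of tote_end_a, tote_end_b in the frame of ramp above 0.095 m and z of tote_end_b in the frame of ramp between -0.004 and 0.0025 m and y of tote_center in the frame of ramp between -0.008 and 0.008 m and linear speed of tote below 0.01 m/s and angular speed of tote below 0.1 rad/s); the robot touches nothing.
It fails at once if the tote on the slope is pushed or gripped with more than 20 N (x of tote_center in the frame of dock above 0.01 m and contact force between any of the fingers, the arm and tote above 20 N).
It fails at once if the tote is carried instead of slid: its centre more than 30 mm above its sliding height over the slope (x of tote_center in the frame of dock above 0.03 m and z of tote_center in the frame of ramp above 0.061 m).
It fails at once if the tote is tipped by more than 40 degrees (angle between tote_center's own z axis and vertical above 0.7 rad).
It fails at once if a bystander (wash bottle, dish, jar, brush or blue tote) is moved by more than 30 mm (distance of any of wash_red_center, wash_green_center, dish_center, jar_center, brush_grip, spare_tote_center from where it was at the start of the episode above 0.03 m).
It also fails if it takes over 72 s, if anything falls off the work surface, if the arm or the gripper's body presses on something with over 40 N, if the wrist force passes 120 N, or if a joint passes its speed limit or range.

## Working session

There is one attempt and no reset: what is moved stays moved. The work goes in short steps, Python scripts to look and compute and a tool call to move; the robot and the scene stay as the last step left them, time stands still between calls to the robot, and variables do not carry over. Pictures are saved under pics/ and viewed, and the job is handed in when it is done.

Besides the shell and the picture viewer there is one more tool, called after "Request:" as name([rows], argument=value, ...), one row to a line, values as JSON. move_arm: Moves the arm, as the interface text tells. Its arguments: {"type":"object","properties":{"motion":{"type":"array"},"fingers":{"type":"number"},"force":{"type":"number"}},"required":["motion"]}

```bash
mkdir -p pics
cat > h.py <<'E'
import numpy as np, cv2
from bench import r
from scipy.spatial.transform import Rotation as R
def cal(n):
    c=r.get_calibration(n); K=np.array(c['mtx'],float); o=np.array(c['orientation'],float)
    Rm=o if o.shape==(3,3) else R.from_rotvec(o).as_matrix()
    return K,np.array(c['eye'],float),Rm
def ray(n,u,v,z=0):
    K,e,Rm=cal(n); d=Rm@np.linalg.inv(K)@np.array([u,v,1.]); return e+d*(z-e[2])/d[2]
def proj(n,p):
    K,e,Rm=cal(n); q=K@(Rm.T@(np.array(p,float)-e)); return q[:2]/q[2]
def save(im,f): cv2.imwrite('pics/'+f,im[:,:,::-1])
E
python3 - <<'E'
from h import *
for n in('scene','top'):
    im=r.read_camera(n); save(im,n+'0.png'); np.save(n+'0.npy',im); print(n,r.get_calibration(n))
print(r.read_state())
E
```

```text
scene {'mtx': array([[450.73349208,   0.        , 323.06570178],
       [  0.        , 450.73349208, 240.36556297],
       [  0.        ,   0.        ,   1.        ]]), 'eye': array([1144.61161823, -576.38434398,  716.84282481]), 'orientation': array([-2.10099339, -0.97456841,  0.46270257])}
top {'mtx': array([[487.81794358,   0.        , 314.99541388],
       [  0.        , 487.81794358, 234.62478378],
       [  0.        ,   0.        ,   1.        ]]), 'eye': array([ 486.2049582 , -131.24755333, 1138.96156361]), 'orientation': array([-2.14836542,  2.21094259, -0.04519697])}
{'time_s': 0.1, 'q': array([ 1.46411069e+00,  3.59285092e-01,  1.11536696e-02, -2.89781782e-04,
       -1.22411111e+00, -2.88119196e-01]), 'joint_vel': array([-8.83085412e-05, -1.24501153e-03,  1.87771410e-03,  1.78020020e-03,
       -1.50126055e-04,  8.53765037e-04]), 'joint_efforts': array([-1.94866458e-03, -5.84764659e+01,  2.94106382e+01,  6.95454687e+00,
       -3.15637895e-03,  5.26411341e-06]), 'eef_pos': array([259.46349629, 622.62120621, 198.3816935 ]), 'eef_rot': array([ 3.07911394e+00, -6.16002720e-01, -2.20333622e-04]), 'contact_force': array([ 0.48972079,  0.02806288, -0.15960136]), 'ft_torque': array([-0.00440342,  0.00920846, -0.0320748 ]), 'gripper_width': 0.9950325815558776}
```

View pics/scene0.png

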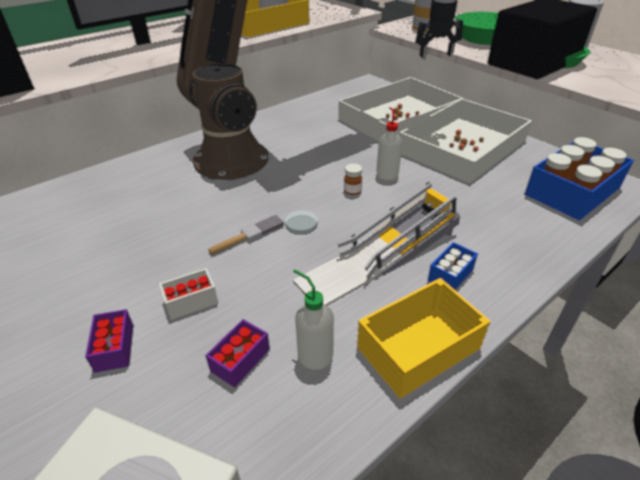

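View pics/top0.png

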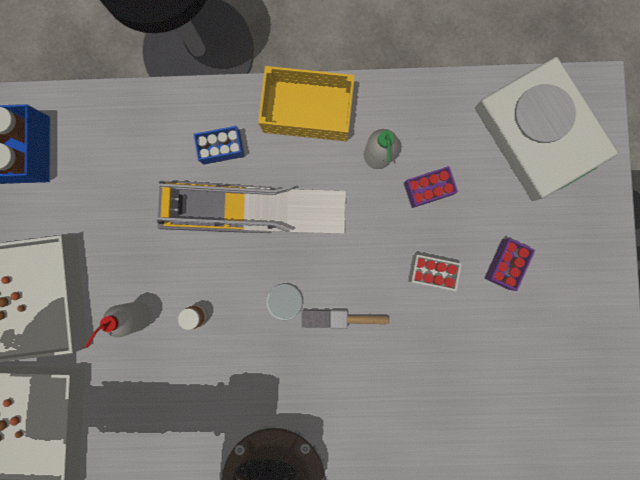

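Candidates for the tote:
- White tote with red caps: top (436,272), scene (188,293).
- Purple look-alikes: top (431,187) and (511,264).
- Blue spare: top (218,145).

I choose the white one. Next I'll crop closely and measure.

```bash
cat > m.py <<'E'
from h import *
im=np.load('top0.npy')
a=cv2.resize(im[235:310,390:480],None,fx=4,fy=4,interpolation=cv2.INTER_CUBIC)
b=cv2.resize(im[170:245,145:360],None,fx=3.7,fy=4,interpolation=cv2.INTER_CUBIC)
c=np.zeros((600,800,3),np.uint8); c[:300,:360]=a; c[300:,:min(800,b.shape[1])]=b[:,:800]
save(c,'crop0.png')
hsv=cv2.cvtColor(im,cv2.COLOR_RGB2HSV)
def rng(n): 
    return [ray('top',*p,z=z) for p,z in n]
# white tote: red or bright pixels in the crop
H,S,V=[hsv[:,:,i].astype(int) for i in range(3)]
m=np.zeros(im.shape[:2],np.uint8); m[245:300,400:470]=1
red=((S>120)&((H<10)|(H>170))&(m>0)).astype(np.uint8)
n,l,st,ce=cv2.connectedComponentsWithStats(red)
print([(c.round(1),s[4]) for c,s in zip(ce[1:],st[1:])])
pts=np.argwhere(red)[:,::-1].astype(np.float32); w=np.array([ray('top',u,v,37+0)[:2] for u,v in pts],np.float32)
print('caps rect',cv2.minAreaRect(w))
print('px vals row 272',[tuple(im[272,x]) for x in range(405,418)])
# foot plate
wm=((V>200)&(S<40)).astype(np.uint8); wm[:180]=0; wm[240:]=0; wm[:,:290]=0; wm[:,355:]=0
cs,_=cv2.findContours(wm,cv2.RETR_EXTERNAL,cv2.CHAIN_APPROX_NONE); k=max(cs,key=cv2.contourArea)
w=np.array([ray('top',*p[0],8)[:2] for p in k],np.float32); print('foot',cv2.minAreaRect(w),w.min(0),w.max(0))
print(im[185:240:3,325].tolist())
E
python3 m.py
```

```text
[(array([436.7, 266. ]), np.int32(295)), (array([434.3, 279.1]), np.int32(290))]
caps rect ((462.02935791015625, -377.4736328125), (88.01457977294922, 50.159629821777344), 76.40229034423828)
px vals row 272 [(np.uint8(146), np.uint8(143), np.uint8(143)), (np.uint8(148), np.uint8(145), np.uint8(143)), (np.uint8(148), np.uint8(145), np.uint8(146)), (np.uint8(144), np.uint8(144), np.uint8(142)), (np.uint8(130), np.uint8(126), np.uint8(124)), (np.uint8(94), np.uint8(94), np.uint8(89)), (np.uint8(93), np.uint8(92), np.uint8(85)), (np.uint8(96), np.uint8(98), np.uint8(92)), (np.uint8(153), np.uint8(153), np.uint8(145)), (np.uint8(186), np.uint8(189), np.uint8(178)), (np.uint8(175), np.uint8(146), np.uint8(137)), (np.uint8(161), np.uint8(61), np.uint8(60)), (np.uint8(163), np.uint8(51), np.uint8(47))]Traceback (most recent call last):
  File "m.py", line 21, in <module>
    cs,_=cv2.findContours(wm,cv2.RETR_EXTERNAL,cv2.CHAIN_APPROX_NONE); k=max(cs,key=cv2.contourArea)
                                                                         ~~~^^^^^^^^^^^^^^^^^^^^^^^^
ValueError: max() iterable argument is empty
```

View pics/crop0.png

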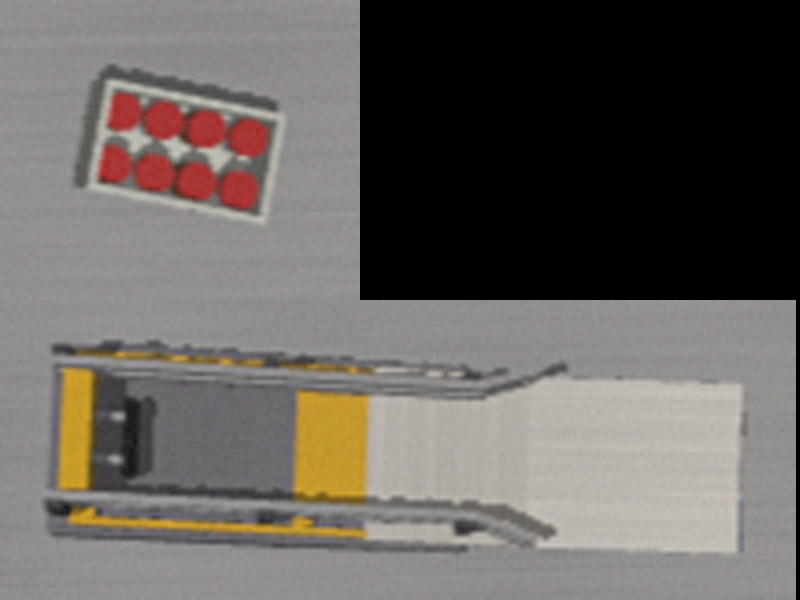

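The crop shows the white-walled tote with 2x4 red caps; its rim corners are at top px about (417,256), (461,264), (456,290) and (412,282). On the ramp, the foot's end is at px x≈345, the toe at about 287, and the lip (the yellow edge on the left) at about 225.

```bash
cat > m.py <<'E'
from h import *
im=np.load('top0.npy').astype(int); g=im.mean(2); sat=im.max(2)-im.min(2)
print('foot col 320',[int(x) for x in g[183:240,320]])
print('row 212',[int(x) for x in g[212,270:352]])
# tote outline: bright-or-red, convex hull
m=np.zeros(g.shape,bool); m[248:298,405:468]=1
w=((g>172)|(sat>60))&m
k=np.ascontiguousarray(w.astype(np.uint8)); n,l,st,ce=cv2.connectedComponentsWithStats(k); i=1+np.argmax(st[1:,4])
p=np.argwhere(l==i)[:,::-1]; W=np.array([ray('top',u,v,50)[:2] for u,v in p],np.float32)
print('tote',cv2.minAreaRect(W), st[i])
w=np.zeros(g.shape,np.uint8); w[185:238,292:352]=(g[185:238,292:352]>172)
n,l,st,ce=cv2.connectedComponentsWithStats(w); i=1+np.argmax(st[1:,4]); print(st[i])
p=np.argwhere(l==i)[:,::-1]; W=np.array([ray('top',u,v,8)[:2] for u,v in p],np.float32)
rc=cv2.minAreaRect(W); print('foot',rc, cv2.boxPoints(rc))
# side edges by row fits
for nm,f in(('hi',0),('lo',-1)):
    q=np.array([ray('top',u,np.where(l[:,u]==i)[0][f]+(-.5 if f==0 else .5),8)[:2] for u in range(302,342)]); print(nm,np.polyfit(q[:,1],q[:,0],1),np.polyval(np.polyfit(q[:,1],q[:,0],1),[-230,-130]))
q=np.array([ray('top',np.where(l[v]==i)[0][-1]+.5,v,8)[:2] for v in range(195,230)]); print('end',np.polyfit(q[:,0],q[:,1],1),q.mean(0))
E
python3 m.py
```

```text
foot col 320 [142, 144, 141, 146, 140, 143, 149, 179, 186, 187, 189, 182, 180, 182, 180, 184, 183, 182, 182, 181, 178, 181, 183, 184, 184, 177, 181, 182, 181, 177, 182, 182, 184, 182, 185, 184, 179, 182, 186, 187, 188, 185, 180, 185, 184, 184, 180, 187, 184, 165, 145, 142, 144, 139, 149, 146, 146]
row 212 [171, 173, 172, 169, 167, 172, 177, 172, 176, 170, 173, 172, 171, 172, 170, 172, 174, 176, 179, 178, 179, 180, 177, 176, 177, 177, 179, 177, 177, 177, 175, 179, 178, 179, 180, 177, 179, 180, 179, 177, 178, 178, 178, 179, 180, 178, 175, 179, 180, 180, 177, 182, 178, 181, 178, 181, 179, 178, 181, 182, 177, 179, 181, 179, 179, 177, 179, 179, 182, 177, 179, 179, 180, 181, 157, 135, 142, 146, 143, 146, 144, 145]
tote ((472.7776184082031, -375.39764404296875), (89.68903350830078, 29.592418670654297), 76.99996948242188) [416 258  41  19 342]
[ 292  190   54   43 2193]Traceback (most recent call last):
  File "m.py", line 13, in <module>
    p=np.argwhere(l==i)[:,::-1]; W=np.array([ray('top',u,v,8)[:2] for u,v in p],np.float32)
                                             ~~~^^^^^^^^^^^^^
  File "h.py", line 9, in ray
    K,e,Rm=cal(n); d=Rm@np.linalg.inv(K)@np.array([u,v,1.]); return e+d*(z-e[2])/d[2]
           ~~~^^^
  File "h.py", line 5, in cal
    c=r.get_calibration(n); K=np.array(c['mtx'],float); o=np.array(c['orientation'],float)
ValueError: time passes only in moves, steps and waits
```

```bash
python3 - <<'E'
from h import *
import pickle
pickle.dump({n:cal(n) for n in('top','scene')},open('cal.pkl','wb'))
E
python3 - <<'E'
s=open('h.py').read()
i=s.index('def cal'); j=s.index('def ray')
open('h.py','w').write(s[:i]+"import pickle\nC=pickle.load(open('cal.pkl','rb'))\ndef cal(n): return C[n]\n"+s[j:])
E
sed -i 's/^n,l,st,ce=cv2.*//' m.py
python3 - <<'E'
s=open('m.py').read()
s=s.replace("k=np.ascontiguousarray(w.astype(np.uint8)); n,l,st,ce=cv2.connectedComponentsWithStats(k); i=1+np.argmax(st[1:,4])\np=np.argwhere(l==i)[:,::-1]","k=cv2.morphologyEx(((g>165)|(sat>60)).astype(np.uint8)*m.astype(np.uint8),cv2.MORPH_CLOSE,np.ones((5,5)))\nn,l,st,ce=cv2.connectedComponentsWithStats(k); i=1+np.argmax(st[1:,4])\nprint('box px',cv2.minAreaRect(np.argwhere(l==i)[:,::-1].astype(np.float32)))\np=np.argwhere(l==i)[:,::-1]")
s=s.replace("w[185:238,292:352]=(g[185:238,292:352]>172)\n","w[185:238,292:352]=(g[185:238,292:352]>165)\nn,l,st,ce=cv2.connectedComponentsWithStats(w); i=1+np.argmax(st[1:,4])\n").replace("i=1+np.argmax(st[1:,4])\n i=","i=").replace("\n i=1+np.argmax(st[1:,4]); print(st[i])","")
s='\n'.join(x for x in s.split('\n') if not x.startswith('print(\'foot col') and not x.startswith("print('row"))
open('m.py','w').write(s)
E
python3 m.py
```

```text
box px ((436.3846435546875, 272.5769348144531), (44.91059875488281, 27.652376174926758), 11.309932708740234)
tote ((462.217041015625, -376.1077575683594), (98.49205017089844, 61.30378723144531), 77.09770202636719) [ 412  255   49   36 1212]
foot ((612.3511352539062, -116.96764373779297), (124.24317169189453, 99.8505859375), 86.18524932861328) [[ 558.40344  -175.63002 ]
 [ 658.03284  -182.27316 ]
 [ 666.2988    -58.305267]
 [ 566.66943   -51.662125]]
hi [6.28791746e-02 6.69050939e+02] [654.58872913 660.87664659]
lo [6.50851007e-02 5.70097751e+02] [555.12817737 561.63668744]
end [-7.91784519e-02 -1.29878684e+02] [ 607.58963358 -177.98669032]
```

```bash
cat >> h.py <<'E'
def heading(st):
    x=R.from_rotvec(st['eef_rot']).as_matrix()[:,0]; return np.degrees(np.arctan2(x[1],x[0]))
def go(x,y,z,h=None):
    st=r.read_state(); M=R.from_rotvec(st['eef_rot']).as_matrix()
    hd=heading(st); d=M.T@(np.array([x,y,z])-st['eef_pos'])
    roll=0 if h is None else -((h-hd+180)%360-180)
    print('t',round(st['time_s'],2),'pos',st['eef_pos'].round(1),'hd',round(hd,2),'tilt',M[:,2].round(4),'dp',d.round(1),'roll',round(roll,2),'rows',round(np.linalg.norm(d)/41.7,1),'F',st['contact_force'].round(2),'w',round(st['gripper_width'],3))
E
python3 - <<'E'
from h import *
g={'green cap':(387,138,195),'green base':(378,152,80),'redcap':(109,323,190),'jar':(191,317,75),'dish':(284,301,14),'spare':(218,145,50),'yellowbox':(350,135,60),'lip':(225,212,34),'yel-lo':(245,211,30),'toe':(287,211,8),'bumper':(187,208,50)}
for k,(u,v,z) in g.items(): print(k,ray('top',u,v,z).round(0))
go(462,-376,320,-102.9)
go(300,600,320)
go(600,250,320,-60)
E
```

```text
green cap [ 730. -259.  195.]
green base [ 730. -254.   80.]
redcap [385. 293. 190.]
jar [381. 164.  75.]
dish [406. -34.  14.]
spare [765. 105.  50.]
yellowbox [ 775. -195.   60.]
lip [613.  95.  34.]
yel-lo [614.  50.  30.]
toe [614. -45.   8.]
bumper [623. 177.  50.]
t 0.1 pos [259.5 622.6 198.4] hd -22.63 tilt [-4.0e-04 -1.4e-03 -1.0e+00] dp [ 571.2  844.  -120.3] roll 80.27 rows 24.6 F [ 0.49  0.03 -0.16] w 0.995
t 0.1 pos [259.5 622.6 198.4] hd -22.63 tilt [-4.0e-04 -1.4e-03 -1.0e+00] dp [  46.1    5.5 -121.6] roll 0 rows 3.1 F [ 0.49  0.03 -0.16] w 0.995
t 0.1 pos [259.5 622.6 198.4] hd -22.63 tilt [-4.0e-04 -1.4e-03 -1.0e+00] dp [ 457.7  213.1 -121.2] roll 37.37 rows 12.5 F [ 0.49  0.03 -0.16] w 0.995
```

Request:
move_arm([
  {"dp": [30,10,-40],"roll": 5},
  {"dp": [65,30,-75],"roll": 10},
  {"dp": [100,47,-100],"roll": 15},
  {"dp": [138,64,-105],"roll": 20},
  {"dp": [176,82,-105],"roll": 25},
  {"dp": [214,100,-105],"roll": 30},
  {"dp": [252,118,-105],"roll": 35},
  {"dp": [290,136,-105],"roll": 38},
], fingers=1, force=30)

```text
time_s: 0.77
eef_pos: [459.8, 401.6, 303.6]
eef_rot: [2.707, -1.591, 0.0]
contact_force: [0.6, 0.4, -0.7]
gripper_width: 0.999
```

```bash
python3 -c "
from h import *
go(600,250,310,-60);go(600,-60,310,-90)"
```

```text
t 0.77 pos [459.8 401.6 303.6] hd -60.88 tilt [-5.0e-04 -1.2e-03 -1.0e+00] dp [200.7 -48.7  -6.3] roll -0.88 rows 5.0 F [ 0.59  0.43 -0.69] w 0.999
t 0.77 pos [459.8 401.6 303.6] hd -60.88 tilt [-5.0e-04 -1.2e-03 -1.0e+00] dp [471.5 102.1  -5.9] roll 29.12 rows 11.6 F [ 0.59  0.43 -0.69] w 0.999
```

Request:
move_arm([
  {"dp": [40,5,0],"roll": 4},
  {"dp": [80,10,0],"roll": 8},
  {"dp": [120,17,0],"roll": 12},
  {"dp": [160,26,0],"roll": 16},
  {"dp": [200,36,0],"roll": 20},
  {"dp": [240,47,0],"roll": 24},
  {"dp": [279,60,0],"roll": 28},
  {"dp": [318,73,0],"roll": 32},
])

```text
time_s: 1.43
eef_pos: [550.6, 86.3, 303.7]
eef_rot: [2.16, -2.279, 0.0]
contact_force: [1.7, -0.1, 0.0]
gripper_width: 0.999
```

```bash
python3 -c "
from h import *
go(545,-200,300,-95);go(462.2,-376.1,120,-102.9)"
```

```text
t 1.43 pos [550.6  86.3 303.7] hd -93.07 tilt [-9.0e-04 -1.2e-03 -1.0e+00] dp [286.1  -9.8   4.1] roll 1.93 rows 6.9 F [ 1.71 -0.08  0.01] w 0.999
t 1.43 pos [550.6  86.3 303.7] hd -93.07 tilt [-9.0e-04 -1.2e-03 -1.0e+00] dp [466.2  63.3 184.4] roll 9.83 rows 12.1 F [ 1.71 -0.08  0.01] w 0.999
```

Request:
move_arm([
  {"dp": [40,0,0],"roll": 2},
  {"dp": [81,0,0],"roll": 4},
  {"dp": [122,3,0],"roll": 5},
  {"dp": [163,8,0],"roll": 6},
  {"dp": [204,14,0],"roll": 7},
  {"dp": [245,22,0],"roll": 8},
  {"dp": [286,30,0],"roll": 9},
  {"dp": [327,38,0],"roll": 9.8},
])

```text
time_s: 2.1
eef_pos: [494.1, -239.7, 304.1]
eef_rot: [1.957, -2.456, 0.0]
contact_force: [1.6, 0.4, 0.2]
gripper_width: 0.999
```

```bash
python3 -c "
from h import *
go(462.2,-376.1,120,-102.9)"
```

```text
t 2.1 pos [ 494.1 -239.7  304.1] hd -102.91 tilt [-0.0011 -0.001  -1.    ] dp [139.9   0.4 184.2] roll -0.01 rows 5.5 F [1.59 0.38 0.18] w 0.999
```

Request:
move_arm([
  {"dp": [30,0.2,25]},
  {"dp": [60,0.2,50]},
  {"dp": [90,0.3,78]},
  {"dp": [118,0.4,105]},
  {"dp": [137,0.4,140]},
  {"dp": [140,0.4,170]},
  {"dp": [140,0.4,184]},
  {"dp": [140,0.4,184]},
])

```text
invalid input
```

```bash
python3 -c "
from h import *
im=r.read_camera('scene'); save(cv2.resize(im[180:400,60:320],None,fx=2.5,fy=2.5),'s1.png')
go(462.2,-376.1,18,-102.9)"
```

```text
t 2.15 pos [ 492.2 -245.1  303.9] hd -103.14 tilt [-0.0027 -0.0026 -1.    ] dp [133.5  -1.2 286.3] roll -0.24 rows 7.6 F [ 0.21 -2.38  1.57] w 1.001
```

View pics/s1.png

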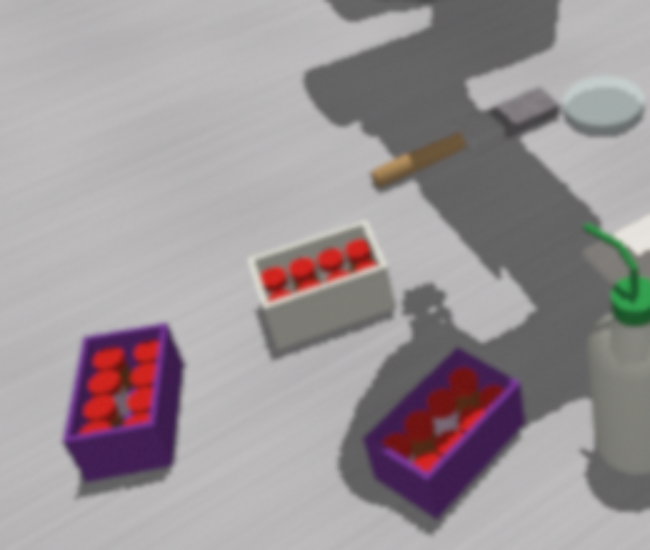

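The move was refused because every row needs a roll value. The arm is still high, and the white tote is in place at crop (320,290). Re-sending with roll.

Request:
move_arm([
  {"dp": [30,0,25],"roll": 0},
  {"dp": [60,0,50],"roll": 0},
  {"dp": [90,-0.5,78],"roll": 0},
  {"dp": [116,-1,108],"roll": 0},
  {"dp": [131,-1,140],"roll": 0},
  {"dp": [133.5,-1.2,170],"roll": -0.2},
  {"dp": [133.5,-1.2,184],"roll": -0.2},
  {"dp": [133.5,-1.2,184],"roll": -0.2},
])

```text
time_s: 2.82
eef_pos: [459.6, -374.9, 115.8]
eef_rot: [1.951, -2.454, -0.011]
contact_force: [-0.9, 0.4, 0.8]
gripper_width: 0.997
```

```bash
python3 -c "
from h import *
im=r.read_camera('scene'); save(cv2.resize(im[180:400,60:320],None,fx=2.5,fy=2.5),'s2.png')
go(462.2,-376.1,18,-102.9)"
```

```text
t 2.87 pos [ 461.1 -375.5  118.4] hd -102.97 tilt [-6.8e-03 -9.0e-04 -1.0e+00] dp [ 1.000e-01 -1.900e+00  1.004e+02] roll -0.07 rows 2.4 F [0.25 0.92 0.13] w 0.999
```

View pics/s2.png

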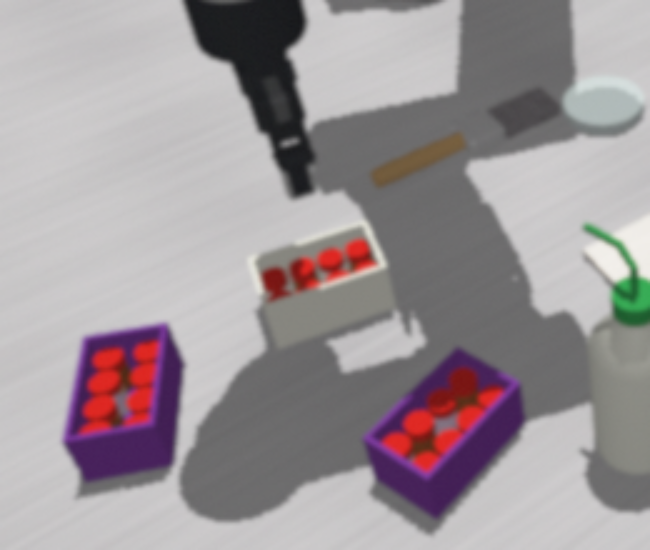

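The crop shows the gripper above the white tote, jaws in the line of sight. I'll let it settle and then descend.

```bash
python3 -c "
from h import *
for i in range(4): r.read_camera('top')
go(462.2,-376.1,18,-102.9)"
```

```text
t 3.07 pos [ 463.7 -376.   122.1] hd -102.9 tilt [-1.0e-04 -3.9e-03 -1.0e+00] dp [ -0.    1.5 104.1] roll 0.0 rows 2.5 F [-0.66 -0.2   1.24] w 0.999
```

Request:
move_arm([
  {"dp": [0,1.5,25],"roll": 0},
  {"dp": [0,1.5,50],"roll": 0},
  {"dp": [0,1.5,75],"roll": 0},
  {"dp": [0,1.5,95],"roll": 0},
  {"dp": [0,1.5,105],"roll": 0},
  {"dp": [0,1.5,109],"roll": 0},
  {"dp": [0,1.5,109],"roll": 0},
  {"dp": [0,1.5,109],"roll": 0},
])

```text
time_s: 3.73
eef_pos: [463.3, -376.5, 14.5]
eef_rot: [1.957, -2.455, 0.007]
contact_force: [0.2, -0.3, 0.5]
gripper_width: 1.0
```

```bash
python3 -c "
from h import *
for i in range(3): r.read_camera('top')
go(462.2,-376.1,13,-102.9)"
```

```text
t 3.88 pos [ 463.2 -376.5   14.6] hd -102.88 tilt [ 0.002  -0.0048 -1.    ] dp [-0.2  1.   1.6] roll 0.02 rows 0.0 F [-0.17 -0.18 -0.33] w 1.002
```

Now close.

Request:
move_arm([
  {"dp": [0,0.5,0],"roll": 0},
  {"dp": [0,0.5,0],"roll": 0},
  {"dp": [0,0.5,0],"roll": 0},
  {"dp": [0,0.5,0],"roll": 0},
  {"dp": [0,0.5,0],"roll": 0},
  {"dp": [0,0.5,0],"roll": 0},
  {"dp": [0,0.5,0],"roll": 0},
  {"dp": [0,0.5,0],"roll": 0},
], fingers=0.4, force=40)

```text
time_s: 4.55
eef_pos: [466.2, -378.0, 16.8]
eef_rot: [-1.959, 2.454, -0.018]
contact_force: [3.7, -1.5, 6.9]
gripper_width: 0.396
```

```bash
python3 -c "
from h import *
go(462.2,-376.1,13,-102.9)"
```

```text
t 4.55 pos [ 466.2 -378.    16.8] hd -102.81 tilt [ 0.0083 -0.0082 -0.9999] dp [-1.   4.4  3.7] roll 0.09 rows 0.1 F [ 3.7  -1.52  6.86] w 0.396
```

```bash
python3 -c "
from h import *
im=r.read_camera('scene'); a=cv2.resize(im[180:400,60:320],None,fx=2,fy=2)
t=r.read_camera('top');b=cv2.resize(t[220:330,360:490],None,fx=2,fy=2)
c=np.zeros((440,800,3),np.uint8);c[:440,:520]=a;c[:220,530:790]=b;save(c,'s3.png')
go(462.2,-376.1,13,-102.9)"
```

```text
t 4.65 pos [ 466.2 -377.9   16.7] hd -102.81 tilt [ 0.0082 -0.0081 -0.9999] dp [-0.9  4.3  3.7] roll 0.09 rows 0.1 F [ 4.72 -0.98  8.22] w 0.401
```

View pics/s3.png

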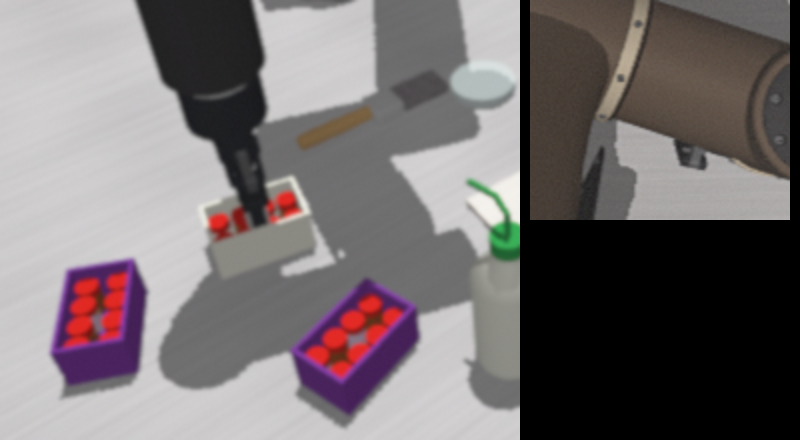

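```bash
python3 -c "
from h import *
q=[(248,258),(365,222),(388,268),(265,308)]
w=np.array([ray('scene',u/2.5+60,v/2.5+180,50)[:2] for u,v in q]);print(w.round(1),w.mean(0))
st=r.read_state();M=R.from_rotvec(st['eef_rot']).as_matrix();p=st['eef_pos'];print(M.round(3))
for off in [(0,0,0),(0,17,-8),(0,-17,-8),(0,31,-8),(0,-31,-8)]:
    x=p+M@np.array(off,float); u=proj('scene',x); print(off,x.round(0),((u-[60,180])*2).round(0))
print(proj('top',p), st['q'].round(3))
"
```

```text
[[ 421.4 -418.9]
 [ 446.  -323.9]
 [ 506.9 -336.3]
 [ 482.2 -432.3]] [ 464.12110916 -377.85477307]
[[-0.222 -0.975  0.008]
 [-0.975  0.222 -0.008]
 [ 0.006 -0.01  -1.   ]]
(0, 0, 0) [ 466. -378.   17.] [261. 234.]
(0, 17, -8) [ 450. -374.   25.] [256. 218.]
(0, -17, -8) [ 483. -382.   25.] [264. 239.]
(0, 31, -8) [ 436. -371.   24.] [252. 210.]
(0, -31, -8) [ 496. -385.   25.] [267. 248.]
[433.78312376 270.53173675] [-0.353  0.406 -0.387  0.007 -0.767  0.124]
```

```bash
python3 -c "
from h import *
im=r.read_camera('scene'); save(cv2.resize(im[230:330,130:250],None,fx=6,fy=6,interpolation=cv2.INTER_CUBIC),'s4.png')"
```

```text
(no output)
```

View pics/s4.png

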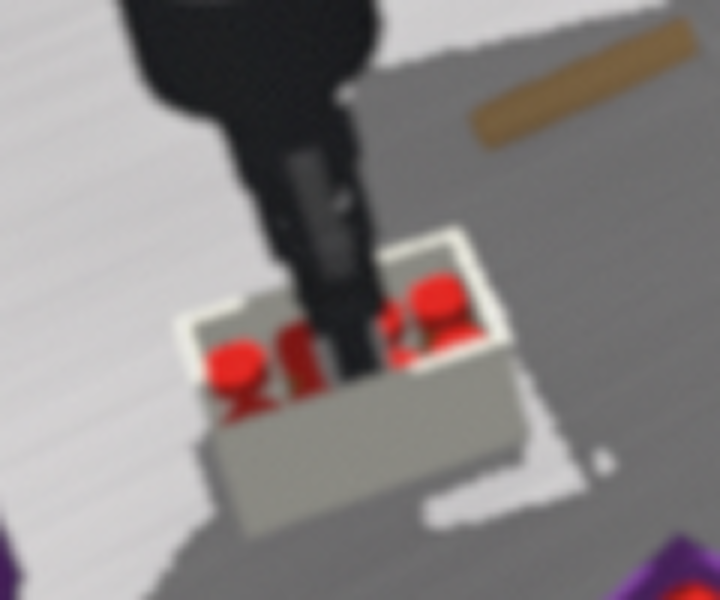

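The zoom shows the near finger at (355,350) inside the tote's near wall, and the tote hasn't moved. The fingers reached the commanded 0.4, so this isn't a grip across the width. I'll raise slowly, check that nothing lifts with it, and regrasp.

Request:
move_arm([
  {"dp": [0,0,-5],"roll": 0},
  {"dp": [0,0,-10],"roll": 0},
  {"dp": [0,0,-15],"roll": 0},
  {"dp": [0,0,-20],"roll": 0},
  {"dp": [0,0,-20],"roll": 0},
])

```text
time_s: 5.12
eef_pos: [466.4, -378.0, 37.9]
eef_rot: [-1.959, 2.454, -0.02]
contact_force: [-0.1, -0.7, 0.3]
gripper_width: 0.404
```

```bash
python3 -c "
from h import *
im=r.read_camera('scene'); save(cv2.resize(im[230:330,130:250],None,fx=6,fy=6,interpolation=cv2.INTER_CUBIC),'s5.png')
go(462.2,-376.1,13,-102.9)"
```

```text
t 5.17 pos [ 466.2 -377.9   37.4] hd -102.81 tilt [ 0.0091 -0.0085 -0.9999] dp [-1.   4.6 24.3] roll 0.09 rows 0.6 F [0.42 1.03 0.2 ] w 0.399
```

View pics/s5.png

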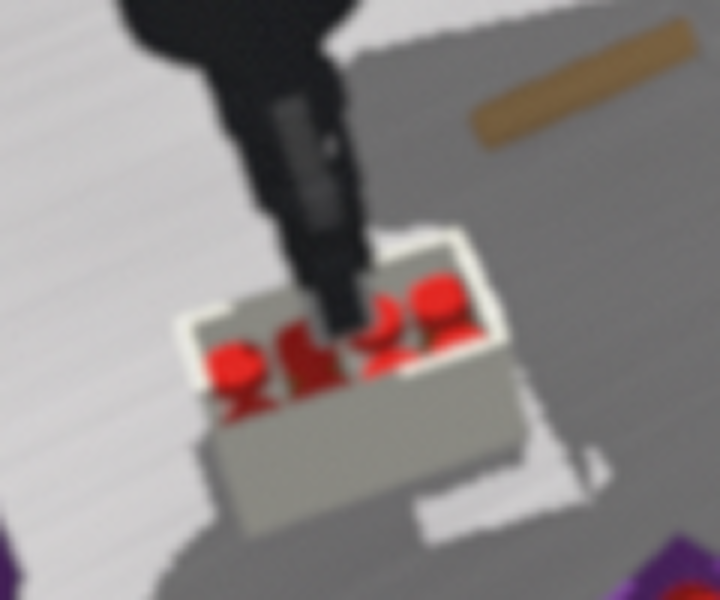

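Request:
move_arm([
  {"dp": [0,0,-20],"roll": 0},
  {"dp": [0,0,-45],"roll": 0},
  {"dp": [0,0,-60],"roll": 0},
  {"dp": [0,0,-60],"roll": 0},
])

```text
time_s: 5.5
eef_pos: [467.3, -378.4, 100.8]
eef_rot: [-1.958, 2.452, -0.026]
contact_force: [0.3, -0.1, 0.7]
gripper_width: 0.4
```

```bash
python3 -c "
from h import *
for i in range(3): im=r.read_camera('scene')
save(cv2.resize(im[200:330,120:260],None,fx=4.5,fy=4.5,interpolation=cv2.INTER_CUBIC),'s6.png')
go(462.2,-376.1,13,-102.9)
st=r.read_state();M=R.from_rotvec(st['eef_rot']).as_matrix();p=st['eef_pos']
for off in [(0,0,0),(0,17,-8),(0,-17,-8),(0,31,-8),(0,-31,-8)]:
    x=p+M@np.array(off,float); u=proj('scene',x); print(off,x.round(0),((u-[120,200])*4.5).round(0))
"
```

```text
t 5.65 pos [ 465.2 -377.1   96.8] hd -102.83 tilt [ 0.0086 -0.0079 -0.9999] dp [-0.8  4.  83.8] roll 0.07 rows 2.0 F [ 0.48  1.1  -0.52] w 0.399
(0, 0, 0) [ 465. -377.   97.] [282. 310.]
(0, 17, -8) [ 449. -373.  105.] [269. 274.]
(0, -17, -8) [ 482. -381.  105.] [288. 320.]
(0, 31, -8) [ 435. -370.  105.] [262. 255.]
(0, -31, -8) [ 495. -384.  105.] [296. 340.]
```

View pics/s6.png

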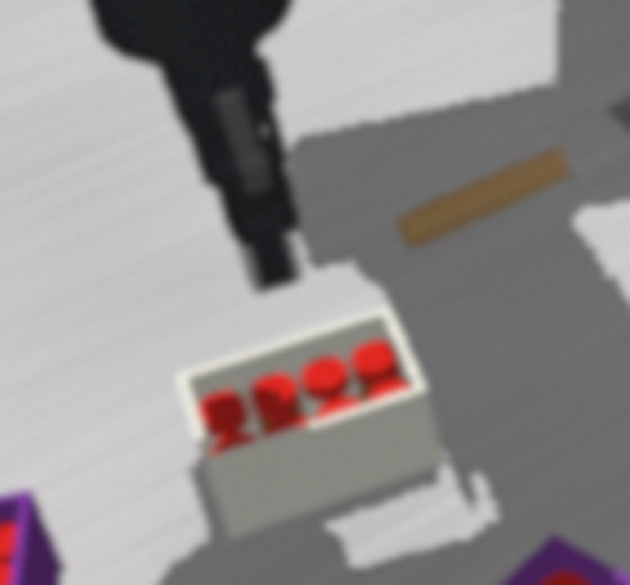

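Request:
move_arm([
  {"dp": [0,0,0],"roll": 0},
  {"dp": [0,0,0],"roll": 0},
  {"dp": [0,0,0],"roll": 0},
  {"dp": [0,0,0],"roll": 0},
  {"dp": [0,0,0],"roll": 0},
  {"dp": [0,0,0],"roll": 0},
], fingers=1)

```text
time_s: 6.15
eef_pos: [465.1, -377.0, 96.6]
eef_rot: [-1.958, 2.454, -0.018]
contact_force: [0.1, -1.3, -0.5]
gripper_width: 0.999
```

```bash
python3 -c "
from h import *
for i in range(2): im=r.read_camera('scene')
save(cv2.resize(im[200:330,120:260],None,fx=4.5,fy=4.5,interpolation=cv2.INTER_CUBIC),'s7.png')
go(462.2,-376.1,13,-102.9)
st=r.read_state();M=R.from_rotvec(st['eef_rot']).as_matrix();p=st['eef_pos']
for off in [(0,0,0),(0,42,-13),(0,-42,-13),(0,57,-13),(0,-57,-13),(0,0,-73)]:
    x=p+M@np.array(off,float); u=proj('scene',x); print(off,x.round(0),((u-[120,200])*4.5).round(0))
"
```

```text
t 6.25 pos [ 465.2 -377.1   96.7] hd -102.83 tilt [ 0.0085 -0.0078 -0.9999] dp [-0.8  4.  83.7] roll 0.07 rows 2.0 F [ 0.47  0.05 -0.66] w 0.997
(0, 0, 0) [ 465. -377.   97.] [282. 310.]
(0, 42, -13) [ 424. -368.  109.] [254. 233.]
(0, -42, -13) [ 506. -386.  110.] [300. 348.]
(0, 57, -13) [ 410. -364.  109.] [246. 214.]
(0, -57, -13) [ 521. -390.  110.] [309. 370.]
(0, 0, -73) [ 465. -376.  170.] [247. 183.]
```

View pics/s7.png

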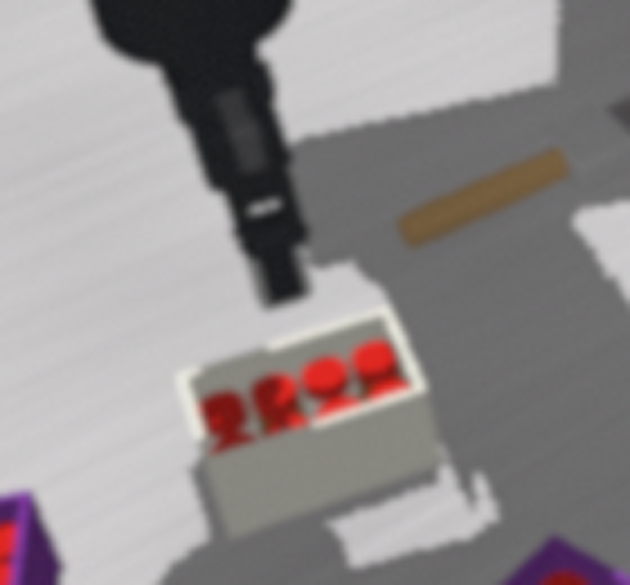

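Compared with the projected TCP, the fingertips sit some 20–25 mm higher than the readings suggest: the near tip is at (285,300), expected about (304,359). So the tips had been at rim height and swung inside on closing. I'll check the tool offset, then descend in stages with pictures.

```bash
python3 -c "
from h import *
print(r.grip_point_offset,[a for a in dir(r) if not a.startswith('_')])
go(463,-377,0,-102.9)"
```

```text
-18.700000000000003 ['PlanningError', 'get_calibration', 'grip_point_offset', 'job_done', 'read_camera', 'read_state']
t 6.25 pos [ 465.2 -377.1   96.7] hd -102.83 tilt [ 0.0085 -0.0078 -0.9999] dp [-0.1  3.1 96.7] roll 0.07 rows 2.3 F [ 0.47  0.05 -0.66] w 0.997
```

Request:
move_arm([
  {"dp": [0,1,25],"roll": 0},
  {"dp": [0,2,50],"roll": 0},
  {"dp": [0,2.5,75],"roll": 0},
  {"dp": [0,3,85],"roll": 0},
  {"dp": [0,3,92],"roll": 0},
  {"dp": [0,3,96],"roll": 0},
  {"dp": [0,3,96],"roll": 0},
])

```text
time_s: 6.83
eef_pos: [463.3, -377.3, 0.7]
eef_rot: [-1.958, 2.454, -0.018]
contact_force: [-0.3, 0.1, -0.6]
gripper_width: 1.006
```

```bash
python3 -c "
from h import *
for i in range(2): im=r.read_camera('scene')
save(cv2.resize(im[200:330,120:260],None,fx=4.5,fy=4.5,interpolation=cv2.INTER_CUBIC),'s8.png')
go(463,-377,0,-102.9)"
```

```text
t 6.93 pos [ 463.9 -377.6    1.8] hd -102.82 tilt [ 0.0098 -0.0086 -0.9999] dp [-0.4  1.   1.8] roll 0.08 rows 0.0 F [-0.16 -0.49  0.46] w 1.002
```

View pics/s8.png

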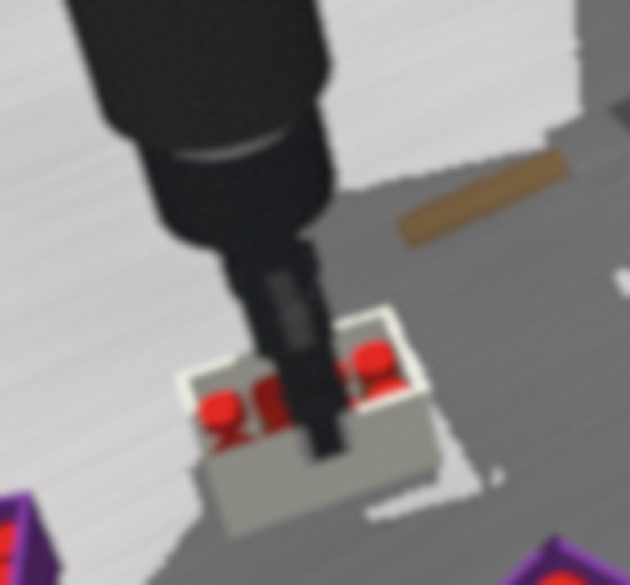

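```bash
python3 -c "
from h import *
for z in (15,20,25,30,35,40): print(z,ray('scene',192.2,301.1,z).round(1))"
```

```text
15 [ 477.6 -380.4   15. ]
20 [ 482.3 -381.8   20. ]
25 [ 487.1 -383.2   25. ]
30 [ 491.8 -384.6   30. ]
35 [ 496.6 -386.    35. ]
40 [ 501.3 -387.4   40. ]
```

The near tip is now in front of the near wall at crop (325,455), which works out at about 35–40 mm above the table. I can go about 20 mm lower.

Request:
move_arm([
  {"dp": [0,1,5],"roll": 0},
  {"dp": [0,1,10],"roll": 0},
  {"dp": [0,1,15],"roll": 0},
  {"dp": [0,1,18],"roll": 0},
  {"dp": [0,1,18],"roll": 0},
])

```text
time_s: 7.35
eef_pos: [462.5, -377.2, -17.1]
eef_rot: [-1.958, 2.454, -0.018]
contact_force: [-0.1, -0.0, -0.3]
gripper_width: 1.0
```

```bash
python3 -c "
from h import *
for i in range(2): im=r.read_camera('scene')
save(cv2.resize(im[200:330,120:260],None,fx=4.5,fy=4.5,interpolation=cv2.INTER_CUBIC),'s9.png')
go(463,-377,0,-102.9)"
```

```text
t 7.45 pos [ 463.  -377.5  -16.5] hd -102.81 tilt [ 0.0093 -0.0085 -0.9999] dp [ -0.3  -0.1 -16.5] roll 0.09 rows 0.4 F [-0.37 -0.54  0.04] w 1.0
```

View pics/s9.png

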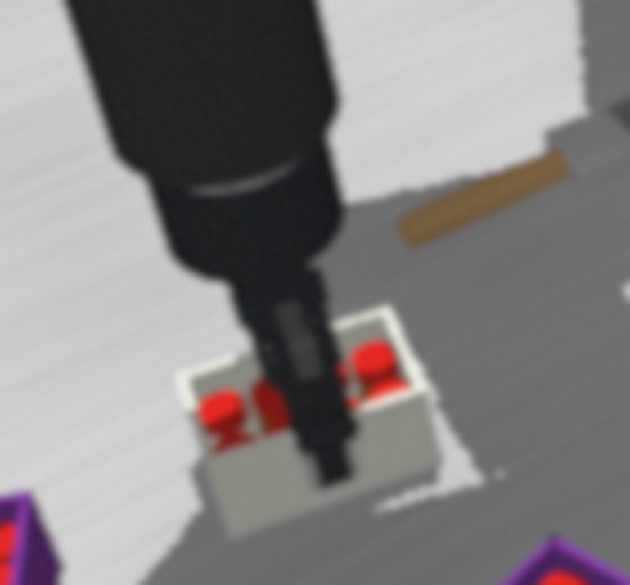

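Request:
move_arm([
  {"dp": [0,0,0],"roll": 0},
  {"dp": [0,0,0],"roll": 0},
  {"dp": [0,0,0],"roll": 0},
  {"dp": [0,0,0],"roll": 0},
  {"dp": [0,0,0],"roll": 0},
  {"dp": [0,0,0],"roll": 0},
  {"dp": [0,0,0],"roll": 0},
], fingers=0.5, force=40)

```text
time_s: 8.03
eef_pos: [463.1, -377.5, -16.1]
eef_rot: [-1.959, 2.454, -0.02]
contact_force: [-0.9, 1.1, 4.5]
gripper_width: 0.721
```

```bash
python3 -c "
from h import *
im=r.read_camera('scene')
save(cv2.resize(im[200:330,120:260],None,fx=4.5,fy=4.5,interpolation=cv2.INTER_CUBIC),'s10.png')
go(463,-377,0,-102.9)"
```

```text
t 8.08 pos [ 463.1 -377.5  -16.1] hd -102.8 tilt [ 0.0096 -0.0087 -0.9999] dp [ -0.4   0.  -16.1] roll 0.1 rows 0.4 F [-0.81  1.92  4.87] w 0.717
```

View pics/s10.png

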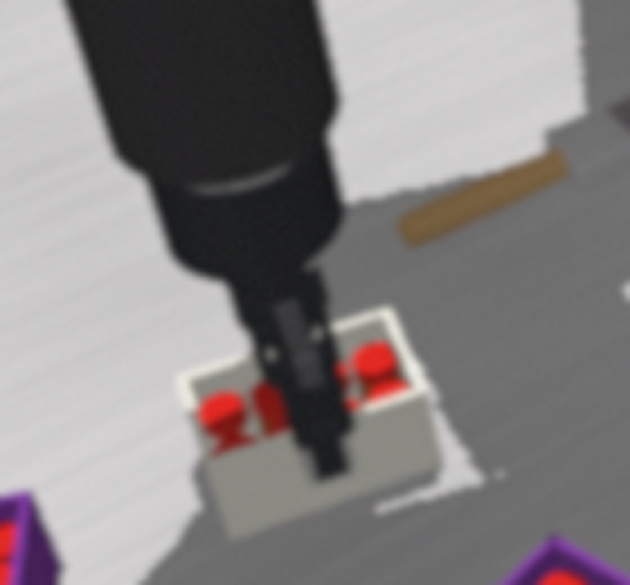

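Gripped (opening 0.72 ≈ 61 mm) with the tote not displaced. Lifting.

Request:
move_arm([
  {"dp": [0,0,-8],"roll": 0},
  {"dp": [0,0,-20],"roll": 0},
  {"dp": [0,0,-34],"roll": 0},
  {"dp": [0,0,-48],"roll": 0},
  {"dp": [0,0,-56],"roll": 0},
  {"dp": [0,0,-58],"roll": 0},
  {"dp": [0,0,-58],"roll": 0},
], fingers=0.5)

```text
time_s: 8.67
eef_pos: [462.6, -376.9, 42.1]
eef_rot: [-1.958, 2.453, -0.021]
contact_force: [-0.0, -0.1, -4.9]
gripper_width: 0.719
```

```bash
python3 -c "
from h import *
im=r.read_camera('scene')
save(cv2.resize(im[180:330,120:280],None,fx=4,fy=4,interpolation=cv2.INTER_CUBIC),'s11.png')
r.read_camera('top')
go(612.7,-109.2,42,-93.8)"
```

```text
t 8.77 pos [ 461.9 -376.6   41. ] hd -102.82 tilt [ 0.0085 -0.0079 -0.9999] dp [-294.2  -87.7   -1.8] roll -9.02 rows 7.4 F [-0.54 -0.38 -4.43] w 0.72
```

View pics/s11.png

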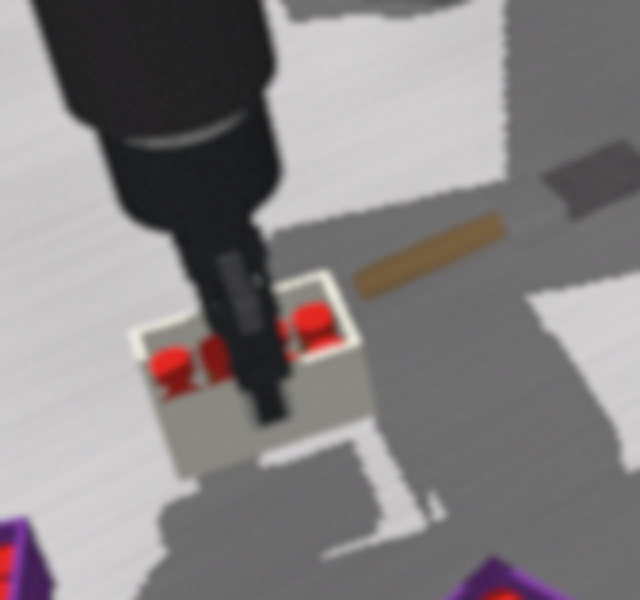

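The tote hangs level from the fingers, carrying about 4.9 N. Moving over the foot.

Request:
move_arm([
  {"dp": [-25,-8,-1],"roll": -1},
  {"dp": [-60,-18,-2],"roll": -2},
  {"dp": [-97,-29,-2],"roll": -3},
  {"dp": [-134,-40,-2],"roll": -4},
  {"dp": [-171,-51,-2],"roll": -5},
  {"dp": [-208,-62,-2],"roll": -6},
  {"dp": [-242,-72,-2],"roll": -7.5},
  {"dp": [-268,-80,-2],"roll": -9},
])

```text
time_s: 9.43
eef_pos: [600.0, -130.5, 41.2]
eef_rot: [-2.149, 2.292, -0.017]
contact_force: [-0.6, -0.2, -4.2]
gripper_width: 0.714
```

```bash
python3 -c "
from h import *
for i in range(3):im=r.read_camera('top')
go(612.7,-109.2,42,-93.8)"
```

```text
t 9.58 pos [ 599.8 -131.    41. ] hd -93.64 tilt [ 0.007  -0.0078 -0.9999] dp [-22.5 -11.5  -1.1] roll 0.16 rows 0.6 F [-0.45  0.42 -3.61] w 0.719
```

Request:
move_arm([
  {"dp": [-7,-4,-1],"roll": 0},
  {"dp": [-15,-8,-1],"roll": 0.2},
  {"dp": [-21,-11,-1],"roll": 0.2},
  {"dp": [-22.5,-11.5,-1],"roll": 0.2},
  {"dp": [-22.5,-11.5,-1],"roll": 0.2},
])

```text
time_s: 10.0
eef_pos: [612.8, -109.1, 41.7]
eef_rot: [2.145, -2.294, 0.016]
contact_force: [-0.1, -0.7, -4.0]
gripper_width: 0.721
```

```bash
python3 -c "
from h import *
for i in range(2):im=r.read_camera('top')
s=r.read_camera('scene')
c=np.zeros((600,800,3),np.uint8)
c[:300,:660]=cv2.resize(im[165:265,150:370],None,fx=3,fy=3); c[300:,:600]=cv2.resize(s[180:330,260:480],(600,300)) 
save(cv2.resize(s[170:320,270:470],None,fx=4,fy=4,interpolation=cv2.INTER_CUBIC),'s12.png');save(c[:300],'t12.png')
go(612.7,-109.2,-8,-93.8)"
```

```text
t 10.15 pos [ 612.4 -109.6   41.9] hd -93.87 tilt [ 0.0068 -0.0078 -0.9999] dp [-0.8  0.1 49.9] roll -0.07 rows 1.2 F [-0.17  0.23 -4.56] w 0.72
```

View pics/s12.png

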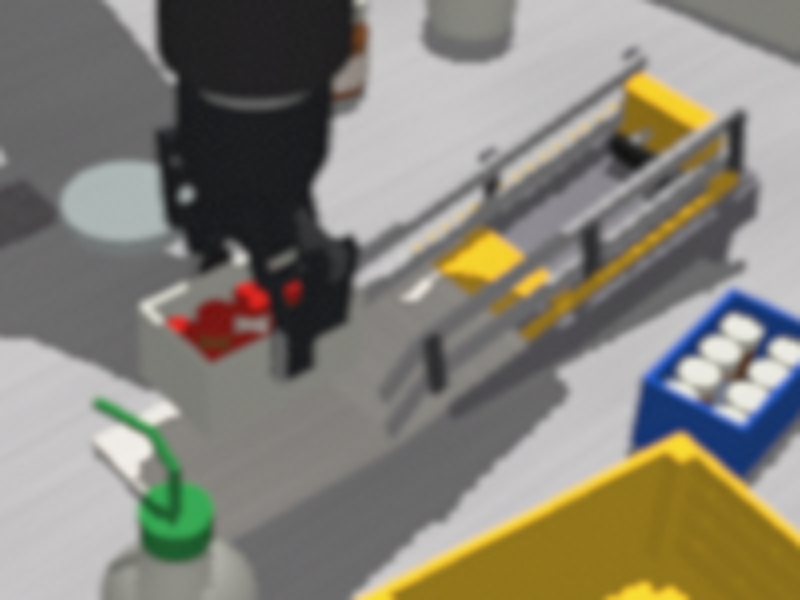

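View pics/t12.png

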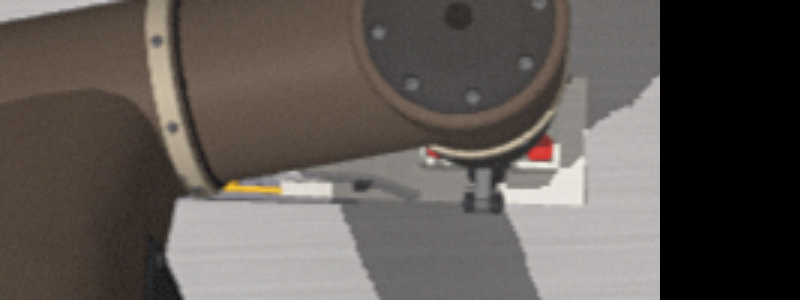

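The scene crop shows the tote above the foot, its near end corner at (215,430), and the rails are clear. Lowering.

Request:
move_arm([
  {"dp": [-0.3,0,10],"roll": 0},
  {"dp": [-0.5,0,20],"roll": 0},
  {"dp": [-0.7,0,30],"roll": 0},
  {"dp": [-0.7,0,38],"roll": 0},
  {"dp": [-0.7,0,43],"roll": 0},
  {"dp": [-0.7,0,46],"roll": 0},
  {"dp": [-0.7,0,46],"roll": 0},
])

```text
time_s: 10.73
eef_pos: [612.2, -109.4, -5.3]
eef_rot: [2.144, -2.294, 0.015]
contact_force: [-0.1, -0.5, -4.5]
gripper_width: 0.721
```

```bash
python3 -c "
from h import *
for i in range(2):im=r.read_camera('top')
go(612.7,-109.2,-8,-93.8)"
```

```text
t 10.83 pos [ 612.9 -109.3   -4.1] hd -93.86 tilt [ 0.0068 -0.008  -0.9999] dp [-0.1  0.3  3.9] roll -0.06 rows 0.1 F [-0.6   0.72 -4.39] w 0.719
```

Request:
move_arm([
  {"dp": [0,0,1],"roll": 0},
  {"dp": [0,0,2],"roll": 0},
  {"dp": [0,0,3],"roll": 0},
  {"dp": [0,0,4],"roll": 0},
  {"dp": [0,0,4.5],"roll": 0},
  {"dp": [0,0,4.5],"roll": 0},
])

```text
time_s: 11.33
eef_pos: [613.1, -109.3, -8.1]
eef_rot: [2.145, -2.295, 0.017]
contact_force: [-2.2, -0.2, 0.7]
gripper_width: 0.718
```

```bash
python3 -c "
from h import *
for i in range(2):im=r.read_camera('top')
go(612.7,-109.2,-8,-93.8)"
```

```text
t 11.43 pos [ 613.1 -109.4   -8.1] hd -93.86 tilt [ 0.0073 -0.008  -0.9999] dp [-0.1  0.4 -0.1] roll -0.06 rows 0.0 F [-3.24  0.75  2.82] w 0.717
```

Landed, with the weight off. Releasing and rising.

Request:
move_arm([
  {"dp": [0,0,0],"roll": 0},
  {"dp": [0,0,0],"roll": 0},
  {"dp": [0,0,0],"roll": 0},
  {"dp": [0,0,0],"roll": 0},
  {"dp": [0,0,0],"roll": 0},
  {"dp": [0,0,-15],"roll": 0},
  {"dp": [0,0,-45],"roll": 0},
  {"dp": [0,0,-80],"roll": 0},
], fingers=1)

```text
time_s: 12.1
eef_pos: [610.8, -108.9, 70.7]
eef_rot: [2.143, -2.292, 0.012]
contact_force: [1.1, -0.7, 0.5]
gripper_width: 1.004
```

```bash
python3 -c "
from h import *
for i in range(3):im=r.read_camera('scene')
save(cv2.resize(im[170:320,270:470],None,fx=4,fy=4,interpolation=cv2.INTER_CUBIC),'s13.png')
go(605,-224,92,-93.8)"
```

```text
t 12.25 pos [ 614.9 -108.6   75.2] hd -93.83 tilt [ 0.0136 -0.0076 -0.9999] dp [115.9   2.  -16. ] roll -0.03 rows 2.8 F [-0.84  0.09 -0.38] w 0.999
```

View pics/s13.png

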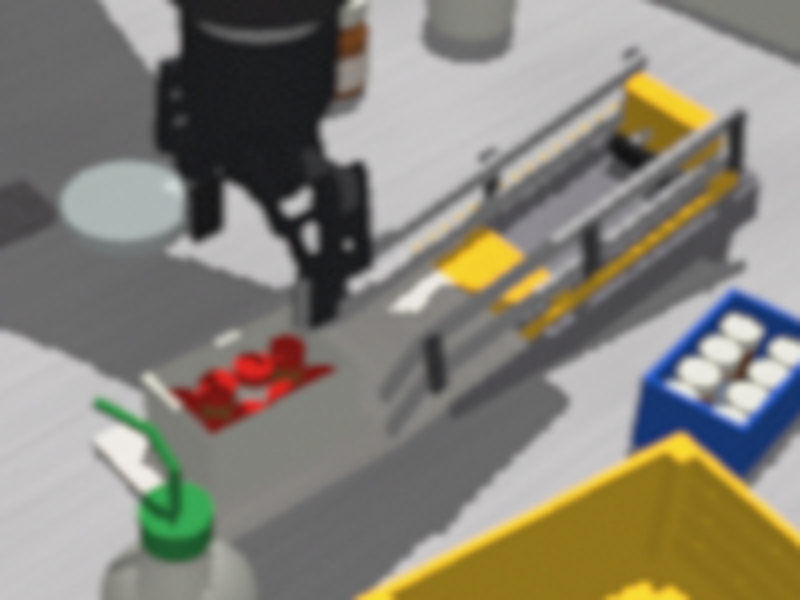

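The tote stands free on the foot: rear edge at crop (150,380), front corner at (375,410). Moving behind it and closing the fingers partway.

Request:
move_arm([
  {"dp": [25,0.5,-5],"roll": 0},
  {"dp": [60,1,-8],"roll": 0},
  {"dp": [95,1.5,-8],"roll": 0},
  {"dp": [116,2,-8],"roll": 0},
  {"dp": [118,2,-8],"roll": 0},
  {"dp": [118,2,-8],"roll": 0},
  {"dp": [118,2,-8],"roll": 0},
  {"dp": [118,2,-8],"roll": 0},
], fingers=0.2, force=40)

```text
time_s: 12.92
eef_pos: [604.8, -225.3, 83.5]
eef_rot: [-2.144, 2.291, -0.022]
contact_force: [0.2, 0.0, -0.5]
gripper_width: 0.198
```

```bash
python3 -c "
from h import *
for i in range(3):im=r.read_camera('scene')
save(cv2.resize(im[170:320,270:470],None,fx=4,fy=4,interpolation=cv2.INTER_CUBIC),'s14.png')
im=r.read_camera('top'); np.save('top1.npy',im)
save(cv2.resize(im[160:260,200:400],None,fx=4,fy=4,interpolation=cv2.INTER_CUBIC),'t14.png')
go(605,-226,15,-93.8)"
```

```text
t 13.12 pos [ 605.2 -225.3   84. ] hd -93.76 tilt [ 0.0137 -0.0076 -0.9999] dp [ 0.3  1.1 69. ] roll 0.04 rows 1.7 F [-0.12 -0.96 -0.35] w 0.198
```

View pics/s14.png

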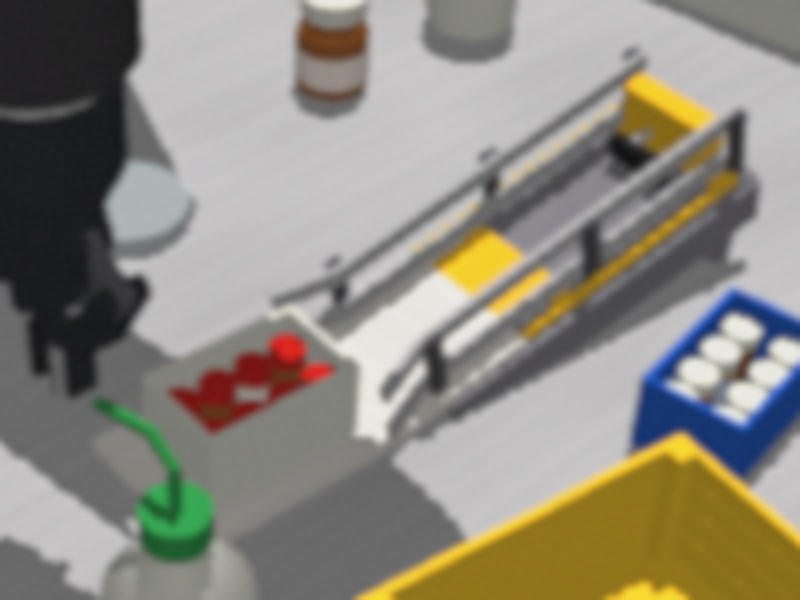

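View pics/t14.png

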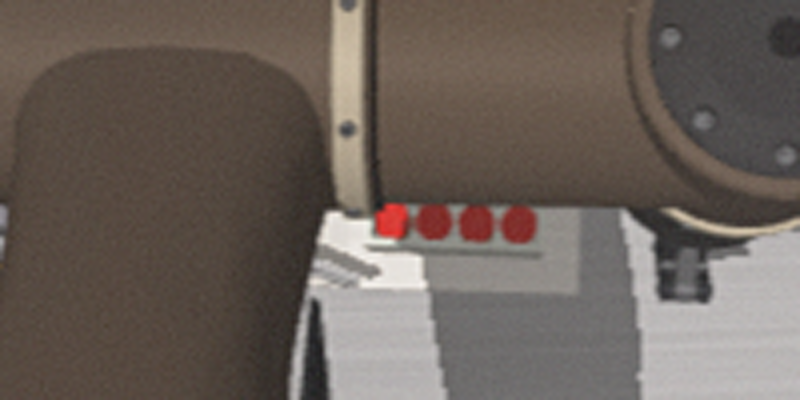

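```bash
python3 -c "
from h import *
f=lambda u,v,z: ray('scene',u/4+270,v/4+170,z).round(1)
for z in (60,80,90,100,110,120): print(z,f(78,392,z))
for q in [(145,378),(270,308),(356,362),(213,433)]: print(q,f(*q,58))
st=r.read_state();M=R.from_rotvec(st['eef_rot']).as_matrix()
p=st['eef_pos']+M@np.array([0,-16,-2.]);print(p,(proj('scene',p)-[270,170])*4)
"
```

```text
60 [ 568.9 -192.3   60. ]
80 [ 586.4 -204.    80. ]
90 [ 595.2 -209.8   90. ]
100 [ 604.  -215.7  100. ]
110 [ 612.7 -221.5  110. ]
120 [ 621.5 -227.4  120. ]
(145, 378) [ 581.7 -157.5   58. ]
(270, 308) [582.4 -69.4  58. ]
(356, 362) [645.6 -63.5  58. ]
(213, 433) [ 636.8 -156.5   58. ]
[ 621.12204901 -226.28682554   86.22798706] [ 83.18783734 440.37888451]
```

The tip, at crop (78,390), triangulates to z≈118 where the reading says 84, so tips are about 32 mm above the reading. To push about 30 mm above the foot I need a reading of about 5.

Request:
move_arm([
  {"dp": [0,1,20],"roll": 0},
  {"dp": [0,1,40],"roll": 0},
  {"dp": [0,1,58],"roll": 0},
  {"dp": [0,1,70],"roll": 0},
  {"dp": [0,1,77],"roll": 0},
  {"dp": [0,1,79],"roll": 0},
  {"dp": [0,1,79],"roll": 0},
])

```text
time_s: 13.7
eef_pos: [605.4, -225.7, 4.9]
eef_rot: [-2.145, 2.289, -0.023]
contact_force: [-0.3, -0.1, -0.1]
gripper_width: 0.203
```

```bash
python3 -c "
from h import *
for i in range(2):im=r.read_camera('scene')
save(cv2.resize(im[170:320,270:470],None,fx=4,fy=4,interpolation=cv2.INTER_CUBIC),'s15.png')
d=np.array([.0663,.9978]);c=np.array([612.9,-109.4])
for s in(-65,-58):
  p=c+d*s; go(*p,5,-93.8)"
```

```text
t 13.8 pos [ 606.  -225.8    5.9] hd -93.74 tilt [ 0.015  -0.0079 -0.9999] dp [-51.6   0.8   0.6] roll 0.06 rows 1.2 F [ 0.14  0.79 -0.09] w 0.2
t 13.8 pos [ 606.  -225.8    5.9] hd -93.74 tilt [ 0.015  -0.0079 -0.9999] dp [-58.6   0.8   0.5] roll 0.06 rows 1.4 F [ 0.14  0.79 -0.09] w 0.2
```

View pics/s15.png

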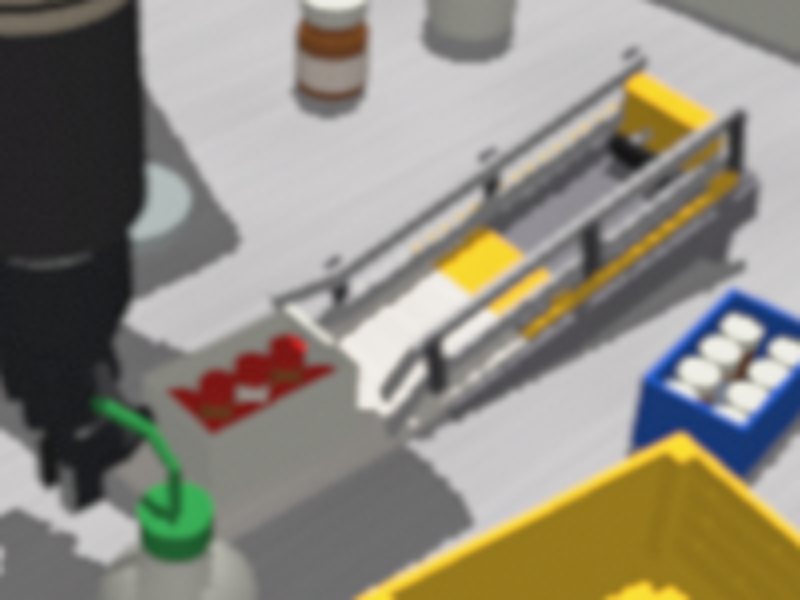

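The tip is at crop (80,508), behind the tote's end and about 30 mm above the foot. Advancing to contact.

Request:
move_arm([
  {"dp": [-12,0.2,0.1],"roll": 0},
  {"dp": [-26,0.4,0.2],"roll": 0},
  {"dp": [-38,0.6,0.4],"roll": 0},
  {"dp": [-46,0.8,0.5],"roll": 0},
  {"dp": [-50,0.8,0.5],"roll": 0},
  {"dp": [-53,0.8,0.5],"roll": 0},
  {"dp": [-56,0.8,0.5],"roll": 0},
  {"dp": [-59,0.8,0.5],"roll": 0},
])

```text
time_s: 14.47
eef_pos: [609.2, -167.1, 5.2]
eef_rot: [-2.144, 2.289, -0.026]
contact_force: [-0.0, -4.7, 2.2]
gripper_width: 0.199
```

```bash
cat > adv.py <<'E'
from h import *
import sys
# s = slope/foot coordinate of TCP along ramp dir from toe; print pose in dock frame
d=np.array([.0663,.9978]);o=np.array([617.0,-44.3])
def dock():
    st=r.read_state(); v=st['eef_pos'][:2]-o; F=st['contact_force']
    print('dock x',round(v@d,1),'y',round(-v[0]*d[1]+v[1]*d[0],1),'z',round(st['eef_pos'][2],1),'F along',round(F[:2]@d,2),'lat',round(-F[0]*d[1]+F[1]*d[0],2),'Fz',round(F[2],2))
def to(x,z,y=0):
    p=o+d*x+np.array([-d[1],d[0]])*y; go(*p,z,-93.8)
dock()
for a in sys.argv[1:]: x,z=map(float,a.split(',')); to(x,z)
E
python3 adv.py -110,5
```

```text
dock x -123.1 y -0.3 z 5.2 F along -4.67 lat -0.3 Fz 2.18
t 14.47 pos [ 609.2 -167.1    5.2] hd -93.73 tilt [ 0.015  -0.0084 -0.9999] dp [-13.1   0.3   0.1] roll 0.07 rows 0.3 F [-0.01 -4.68  2.18] w 0.199
```

Contact made at 4.7 N. I'll push along the foot gently.

Request:
move_arm([
  {"dp": [-5,0.1,0],"roll": 0},
  {"dp": [-10,0.2,0],"roll": 0},
  {"dp": [-15,0.3,0],"roll": 0},
  {"dp": [-20,0.4,0.1],"roll": 0},
  {"dp": [-25,0.5,0.1],"roll": 0},
  {"dp": [-30,0.5,0.1],"roll": 0},
  {"dp": [-35,0.5,0.1],"roll": 0},
  {"dp": [-40,0.5,0.1],"roll": 0},
])

```text
time_s: 15.13
eef_pos: [611.3, -127.3, 5.0]
eef_rot: [-2.144, 2.289, -0.026]
contact_force: [-1.2, -5.9, 1.4]
gripper_width: 0.198
```

```bash
python3 adv.py -50,6; python3 -c "
from h import *
im=r.read_camera('scene')
save(cv2.resize(im[170:320,270:470],None,fx=4,fy=4,interpolation=cv2.INTER_CUBIC),'s16.png')"
```

```text
dock x -83.2 y 0.2 z 5.0 F along -6.0 lat 0.85 Fz 1.38
t 15.13 pos [ 611.3 -127.3    5. ] hd -93.74 tilt [ 0.015  -0.0089 -0.9998] dp [-33.1  -0.3  -1.3] roll 0.06 rows 0.8 F [-1.25 -5.93  1.38] w 0.198
```

View pics/s16.png

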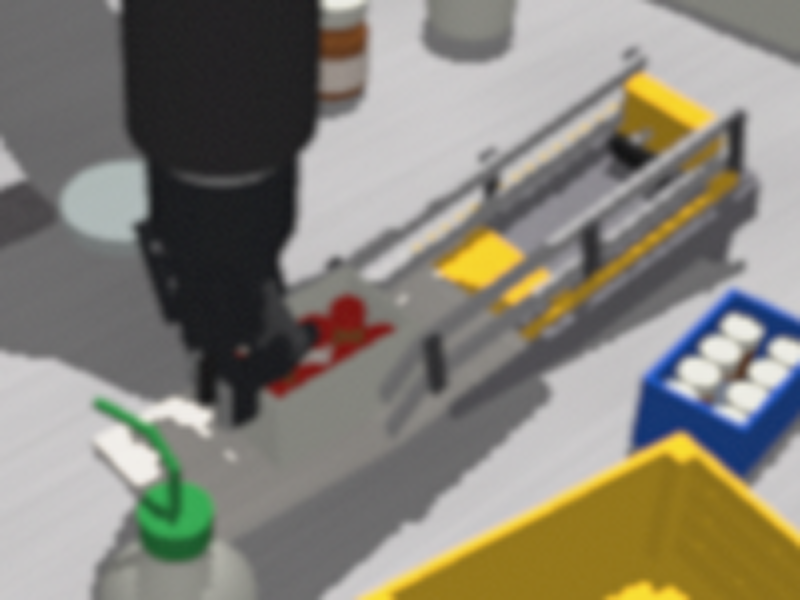

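The tote is entering the flare with its front corner near crop (395,330), and the push is 6 N. Continuing.

Request:
move_arm([
  {"dp": [-5,0,0],"roll": 0},
  {"dp": [-10,0,0],"roll": 0},
  {"dp": [-15,0,-0.3],"roll": 0},
  {"dp": [-20,0,-0.5],"roll": 0},
  {"dp": [-25,-0.1,-1],"roll": 0},
  {"dp": [-30,-0.2,-1.3],"roll": 0},
  {"dp": [-35,-0.2,-1.7],"roll": 0},
  {"dp": [-40,-0.2,-2],"roll": 0},
])

```text
time_s: 15.85
eef_pos: [614.0, -85.9, 6.6]
eef_rot: [-2.145, 2.289, -0.026]
contact_force: [-0.3, -2.9, -1.0]
gripper_width: 0.204
```

```bash
python3 adv.py -10,8; python3 -c "
from h import *
im=r.read_camera('scene')
save(cv2.resize(im[170:320,270:470],None,fx=4,fy=4,interpolation=cv2.INTER_CUBIC),'s17.png')"
```

```text
dock x -41.7 y 0.2 z 6.6 F along -2.92 lat 0.08 Fz -1.05
t 15.85 pos [614.  -85.9   6.6] hd -93.72 tilt [ 0.0148 -0.0086 -0.9999] dp [-31.7  -0.3  -1.7] roll 0.08 rows 0.8 F [-0.28 -2.91 -1.05] w 0.204
```

View pics/s17.png

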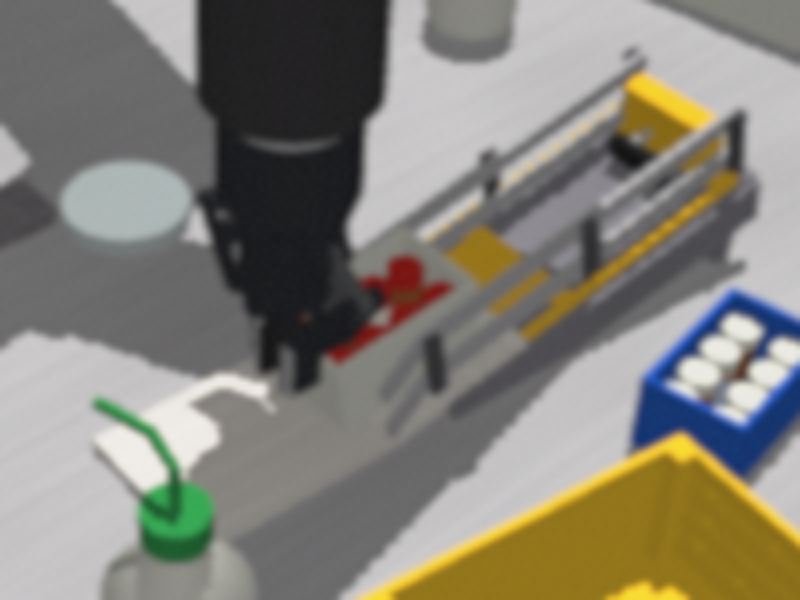

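Request:
move_arm([
  {"dp": [-5,0,0],"roll": 0},
  {"dp": [-10,0,-0.5],"roll": 0},
  {"dp": [-15,-0.1,-1],"roll": 0},
  {"dp": [-20,-0.2,-1.5],"roll": 0},
  {"dp": [-25,-0.2,-2.2],"roll": 0},
  {"dp": [-30,-0.3,-3],"roll": 0},
  {"dp": [-35,-0.3,-4],"roll": 0},
  {"dp": [-40,-0.3,-5],"roll": 0},
])

```text
time_s: 16.57
eef_pos: [617.2, -44.9, 11.6]
eef_rot: [-2.145, 2.288, -0.026]
contact_force: [-0.6, -5.3, -0.8]
gripper_width: 0.202
```

```bash
python3 adv.py 40,20; python3 -c "
from h import *
im=r.read_camera('scene')
save(cv2.resize(im[170:320,270:470],None,fx=4,fy=4,interpolation=cv2.INTER_CUBIC),'s18.png')"
```

```text
dock x -0.6 y -0.2 z 11.6 F along -5.3 lat 0.21 Fz -0.75
t 16.57 pos [617.2 -44.9  11.6] hd -93.7 tilt [ 0.0153 -0.0085 -0.9998] dp [-40.5  -0.   -8.7] roll 0.1 rows 1.0 F [-0.56 -5.27 -0.75] w 0.202
```

View pics/s18.png

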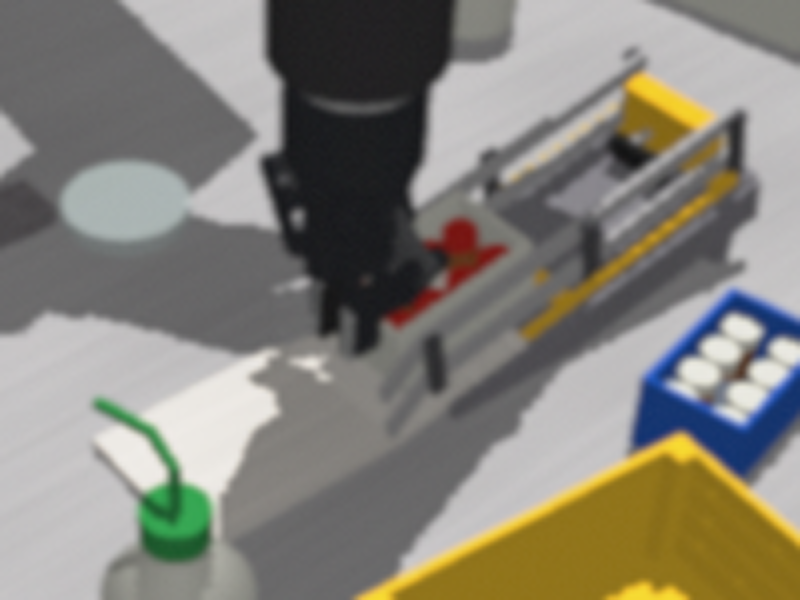

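The tote rides fully on the deck between the rails at 5.3 N. Continuing along the slope.

Request:
move_arm([
  {"dp": [-5,0,-1.1],"roll": 0},
  {"dp": [-10,0,-2.2],"roll": 0},
  {"dp": [-15,0,-3.2],"roll": 0},
  {"dp": [-20,0,-4.3],"roll": 0},
  {"dp": [-25,0,-5.4],"roll": 0},
  {"dp": [-30,0,-6.5],"roll": 0},
  {"dp": [-35,0,-7.5],"roll": 0},
  {"dp": [-40,0,-8.6],"roll": 0},
])

```text
time_s: 17.28
eef_pos: [620.0, -3.7, 20.3]
eef_rot: [-2.145, 2.287, -0.027]
contact_force: [-0.1, -4.7, -0.5]
gripper_width: 0.198
```

```bash
python3 adv.py 80,28.6; python3 -c "
from h import *
im=r.read_camera('scene')
save(cv2.resize(im[170:320,270:470],None,fx=4,fy=4,interpolation=cv2.INTER_CUBIC),'s19.png')"
```

```text
dock x 40.7 y -0.3 z 20.3 F along -4.71 lat -0.18 Fz -0.46
t 17.28 pos [620.   -3.7  20.3] hd -93.67 tilt [ 0.0159 -0.0084 -0.9998] dp [-39.2   0.   -8.6] roll 0.13 rows 1.0 F [-0.13 -4.71 -0.46] w 0.198
```

View pics/s19.png

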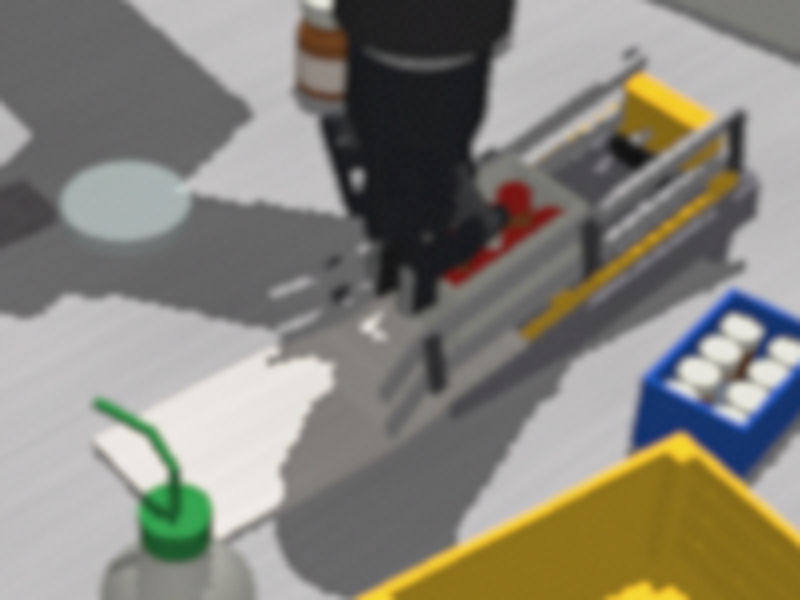

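Request:
move_arm([
  {"dp": [-5,0,-1.1],"roll": 0},
  {"dp": [-10,0,-2.2],"roll": 0},
  {"dp": [-15,0,-3.2],"roll": 0},
  {"dp": [-20,0,-4.3],"roll": 0},
  {"dp": [-25,0,-5.4],"roll": 0},
  {"dp": [-30,0,-6.5],"roll": 0},
  {"dp": [-35,0,-7.5],"roll": 0},
  {"dp": [-40,0,-8.6],"roll": 0},
])

```text
time_s: 18.0
eef_pos: [623.3, 36.0, 30.3]
eef_rot: [-2.145, 2.286, -0.03]
contact_force: [0.7, -3.9, -0.8]
gripper_width: 0.197
```

```bash
python3 adv.py 100,33; python3 -c "
from h import *
im=r.read_camera('scene')
save(cv2.resize(im[170:290,310:470],None,fx=5,fy=5,interpolation=cv2.INTER_CUBIC),'s20.png')
o=np.array([617.,-44.3,2.]);a=np.radians(12)
d=np.array([.0663*np.cos(a),.9978*np.cos(a),np.sin(a)]);n=np.array([-.0663*np.sin(a),-.9978*np.sin(a),np.cos(a)])
import json
K,e,Rm=C['top']
for u,v in[(225,212),(245,212)]:
  w=Rm@np.linalg.inv(K)@np.array([u,v,1.]); t=((o-e)@n+5.7)/(w@n); p=e+w*t; print('lip slope x',(p-o)@d)
"
```

```text
dock x 80.6 y -1.0 z 30.3 F along -3.8 lat -0.95 Fz -0.77
t 18.0 pos [623.3  36.   30.3] hd -93.64 tilt [ 0.0176 -0.0095 -0.9998] dp [-19.4   0.9  -2.8] roll 0.16 rows 0.5 F [ 0.7  -3.85 -0.77] w 0.197
lip slope x 142.12223333105513
lip slope x 97.02742796712053
```

View pics/s20.png

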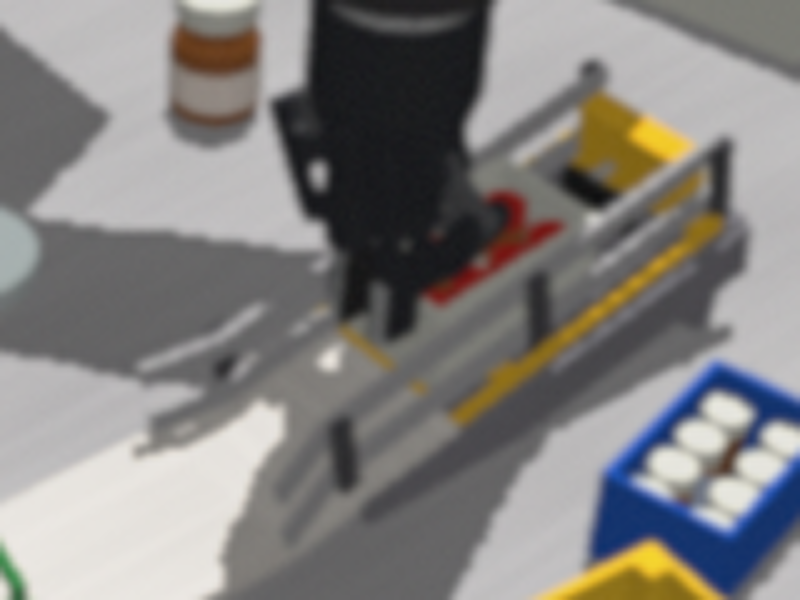

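The tote's front is about 30 mm short of the bumper at crop (585,185), and the yellow plate shows just behind its rear. The lip is at about 142 mm from the first top view. Advancing in smaller steps.

Request:
move_arm([
  {"dp": [-4,0.1,-0.7],"roll": 0},
  {"dp": [-8,0.3,-1.3],"roll": 0},
  {"dp": [-12,0.5,-2],"roll": 0},
  {"dp": [-16,0.7,-2.7],"roll": 0},
  {"dp": [-19,0.9,-3.2],"roll": 0},
  {"dp": [-22,0.9,-3.7],"roll": 0},
])

```text
time_s: 18.55
eef_pos: [623.7, 60.0, 33.4]
eef_rot: [-2.145, 2.285, -0.028]
contact_force: [0.5, -2.5, -0.6]
gripper_width: 0.2
```

```bash
python3 adv.py 115,36; python3 -c "
from h import *
im=r.read_camera('scene')
save(cv2.resize(im[170:290,310:470],None,fx=5,fy=5,interpolation=cv2.INTER_CUBIC),'s21.png')
"
```

```text
dock x 104.5 y 0.2 z 33.4 F along -2.49 lat -0.68 Fz -0.65
t 18.55 pos [623.7  60.   33.4] hd -93.62 tilt [ 0.0177 -0.0082 -0.9998] dp [-10.4  -0.3  -2.6] roll 0.18 rows 0.3 F [ 0.51 -2.52 -0.65] w 0.2
```

View pics/s21.png

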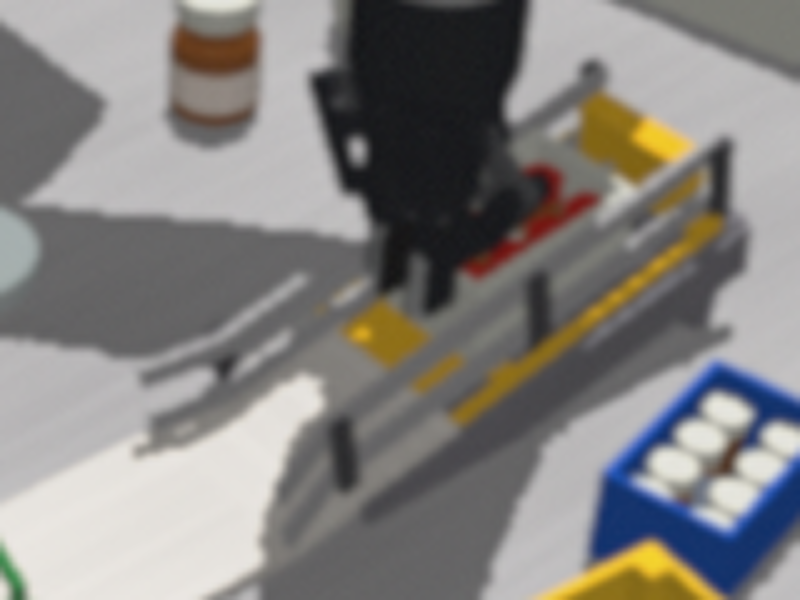

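The bumper is now hidden behind the tote's front; I estimate the rear is about 15 mm short of the lip. Continuing in fine steps and watching the force.

Request:
move_arm([
  {"dp": [-2,0,-0.5],"roll": 0},
  {"dp": [-4,0,-1],"roll": 0},
  {"dp": [-6,0,-1.5],"roll": 0},
  {"dp": [-8,0,-2],"roll": 0},
  {"dp": [-9,-0.1,-2.2],"roll": 0},
])

```text
time_s: 19.02
eef_pos: [624.6, 69.4, 35.8]
eef_rot: [-2.145, 2.285, -0.029]
contact_force: [0.5, -5.6, -1.3]
gripper_width: 0.195
```

```bash
python3 adv.py 120,36
```

```text
dock x 114.0 y -0.0 z 35.8 F along -5.54 lat -0.83 Fz -1.29
t 19.02 pos [624.6  69.4  35.8] hd -93.6 tilt [ 0.0181 -0.0083 -0.9998] dp [-6.   0.  -0.2] roll 0.2 rows 0.1 F [ 0.46 -5.58 -1.29] w 0.195
```

Request:
move_arm([
  {"dp": [-1.5,0,-0.3],"roll": 0},
  {"dp": [-3,0,-0.6],"roll": 0},
  {"dp": [-4.5,0,-0.9],"roll": 0},
  {"dp": [-5.5,0,-1.1],"roll": 0},
])

```text
time_s: 19.35
eef_pos: [624.6, 74.0, 37.0]
eef_rot: [-2.146, 2.286, -0.029]
contact_force: [-0.5, -8.8, 0.5]
gripper_width: 0.199
```

```bash
python3 adv.py 120,36; python3 -c "
from h import *
im=r.read_camera('scene')
save(cv2.resize(im[190:270,350:450],None,fx=7,fy=7,interpolation=cv2.INTER_CUBIC),'s22.png')
"
```

```text
dock x 118.6 y 0.2 z 37.0 F along -8.85 lat -0.09 Fz 0.47
t 19.35 pos [624.6  74.   37. ] hd -93.61 tilt [ 0.0173 -0.0095 -0.9998] dp [-1.4 -0.2  1. ] roll 0.19 rows 0.0 F [-0.5  -8.84  0.47] w 0.199
```

View pics/s22.png

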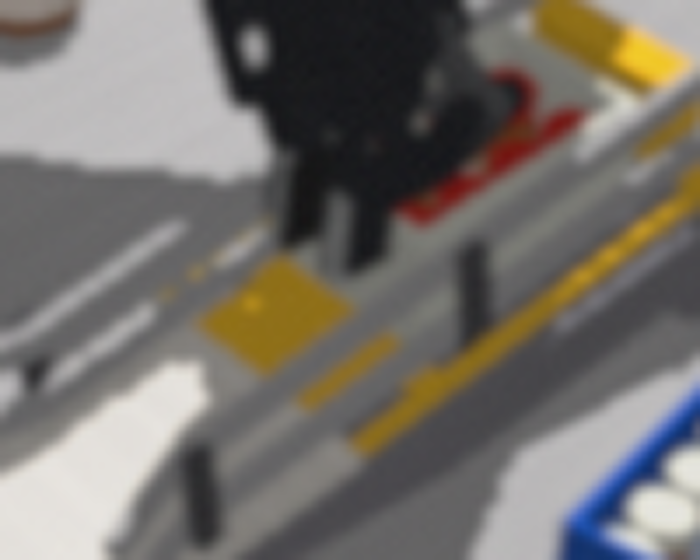

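The push is 8.9 N, so the bumper is loaded. The yellow plate behind the tote runs to crop (330,300). A few mm more, then the downward stroke.

Request:
move_arm([
  {"dp": [-2.5,0,-0.4],"roll": 0},
  {"dp": [-4,0,-0.7],"roll": 0},
  {"dp": [-5.5,0,-0.9],"roll": 0},
  {"dp": [-6.5,0,-1],"roll": 0},
  {"dp": [-6.5,0,-1],"roll": 0},
])

```text
time_s: 19.82
eef_pos: [624.6, 79.0, 38.0]
eef_rot: [-2.147, 2.288, -0.03]
contact_force: [-0.0, -10.1, 0.8]
gripper_width: 0.201
```

```bash
python3 adv.py 120,36; python3 -c "
from h import *
im=r.read_camera('scene')
save(cv2.resize(im[190:270,350:450],None,fx=7,fy=7,interpolation=cv2.INTER_CUBIC),'s23.png')
"
```

```text
dock x 123.5 y 0.6 z 38.0 F along -10.11 lat -0.62 Fz 0.76
t 19.82 pos [624.6  79.   38. ] hd -93.64 tilt [ 0.016  -0.0115 -0.9998] dp [ 3.5 -0.6  2. ] roll 0.16 rows 0.1 F [ -0.05 -10.12   0.76] w 0.201
```

View pics/s23.png

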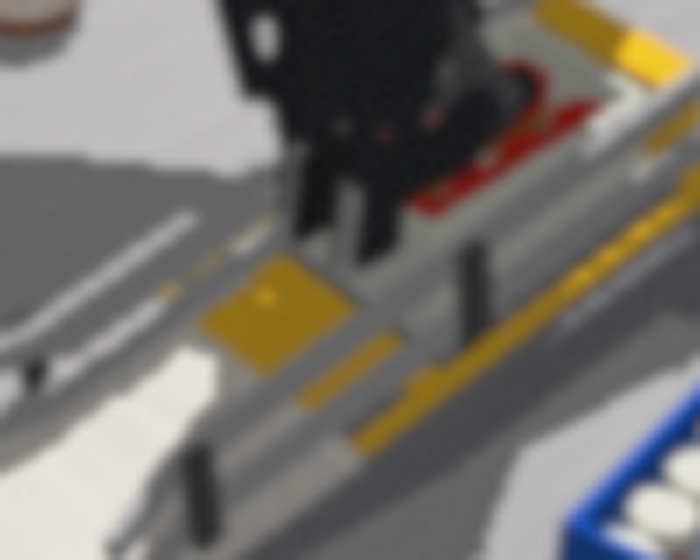

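The yellow edge stays at (355,305) while the tote moved on, so the rear is at or past the lip. Stroking down while pressing.

Request:
move_arm([
  {"dp": [-2,0,0],"roll": 0},
  {"dp": [-3,0,2],"roll": 0},
  {"dp": [-3.5,0,5],"roll": 0},
  {"dp": [-3.5,0,8],"roll": 0},
  {"dp": [-3.5,0,11],"roll": 0},
  {"dp": [-3.5,0,14],"roll": 0},
  {"dp": [-3.5,0,16],"roll": 0},
])

```text
time_s: 20.45
eef_pos: [625.3, 79.4, 23.5]
eef_rot: [-2.148, 2.289, -0.034]
contact_force: [-1.5, -16.8, 13.6]
gripper_width: 0.202
```

```bash
python3 adv.py 120,36; python3 -c "
from h import *
im=r.read_camera('scene')
save(cv2.resize(im[190:270,350:450],None,fx=7,fy=7,interpolation=cv2.INTER_CUBIC),'s24.png')
"
```

```text
dock x 124.0 y -0.1 z 23.5 F along -16.86 lat 0.34 Fz 13.65
t 20.45 pos [625.3  79.4  23.5] hd -93.65 tilt [ 0.0162 -0.0144 -0.9998] dp [  4.2  -0.1 -12.5] roll 0.15 rows 0.3 F [ -1.46 -16.8   13.65] w 0.202
```

View pics/s24.png

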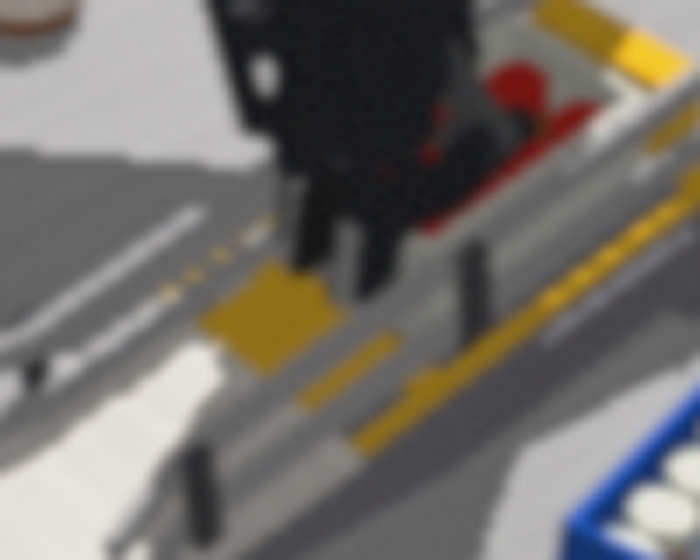

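The force has risen to about 21 N in total, so I'm backing off now.

Request:
move_arm([
  {"dp": [2,0,-1],"roll": 0},
  {"dp": [5,0,-1],"roll": 0},
  {"dp": [10,0,-3],"roll": 0},
  {"dp": [15,0,-5],"roll": 0},
])

```text
time_s: 20.83
eef_pos: [624.6, 64.9, 28.6]
eef_rot: [-2.148, 2.288, -0.034]
contact_force: [0.8, 0.3, -1.2]
gripper_width: 0.201
```

```bash
python3 adv.py 80,40; python3 -c "
from h import *
im=r.read_camera('scene')
im=r.read_camera('scene')
save(cv2.resize(im[190:270,350:450],None,fx=7,fy=7,interpolation=cv2.INTER_CUBIC),'s25.png')
"
```

```text
dock x 109.5 y -0.4 z 28.6 F along 0.37 lat -0.73 Fz -1.19
t 20.83 pos [624.6  64.9  28.6] hd -93.64 tilt [ 0.0169 -0.0136 -0.9998] dp [ 29.6   0.3 -11. ] roll 0.16 rows 0.8 F [ 0.75  0.32 -1.19] w 0.201
```

View pics/s25.png

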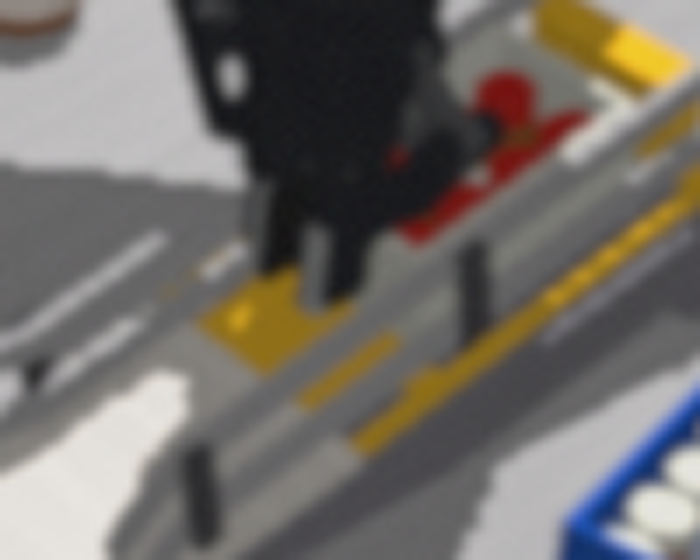

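The tote sprang back about 4 mm, as it would either on seating against the lip or on missing it. I'll clear the gripper to look.

Request:
move_arm([
  {"dp": [15,0,-5],"roll": 0},
  {"dp": [40,0,-20],"roll": 0},
  {"dp": [75,0,-40],"roll": 0},
  {"dp": [112,0,-55],"roll": 0},
  {"dp": [150,0,-65],"roll": 0},
  {"dp": [188,0,-70],"roll": 0},
  {"dp": [200,0,-70],"roll": 0},
])

```text
time_s: 21.52
eef_pos: [611.0, -138.1, 103.7]
eef_rot: [-2.143, 2.289, -0.038]
contact_force: [0.5, 0.8, -0.4]
gripper_width: 0.201
```

```bash
python3 adv.py 80,40; python3 -c "
from h import *
im=r.read_camera('scene')
save(cv2.resize(im[180:280,340:460],None,fx=6,fy=6,interpolation=cv2.INTER_CUBIC),'s26.png')
np.save('sc26.npy',im)
im=r.read_camera('top'); save(cv2.resize(im[165:255,140:300],None,fx=5,fy=5,interpolation=cv2.INTER_CUBIC),'t26.png')
"
```

```text
dock x -94.0 y -0.2 z 103.7 F along 0.81 lat -0.45 Fz -0.37
t 21.52 pos [ 611.  -138.1  103.7] hd -93.79 tilt [ 0.0203 -0.0138 -0.9997] dp [-174.8    1.5   61.5] roll 0.01 rows 4.4 F [ 0.51  0.78 -0.37] w 0.201
```

View pics/s26.png

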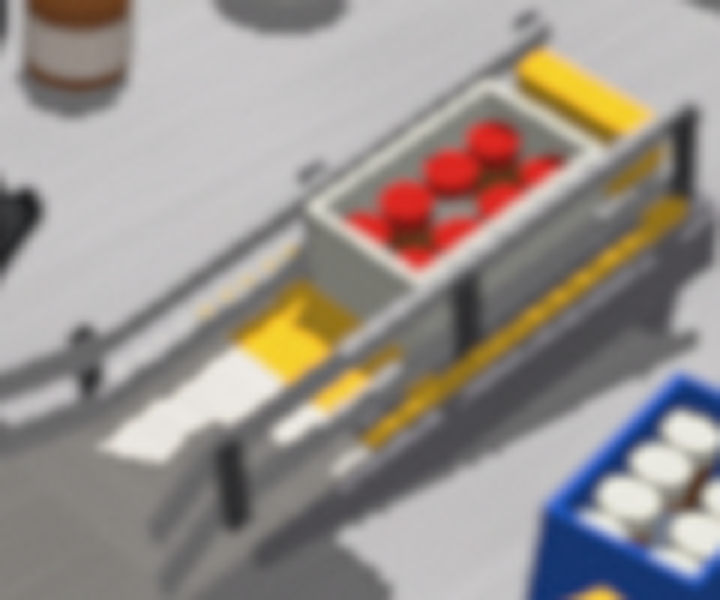

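View pics/t26.png

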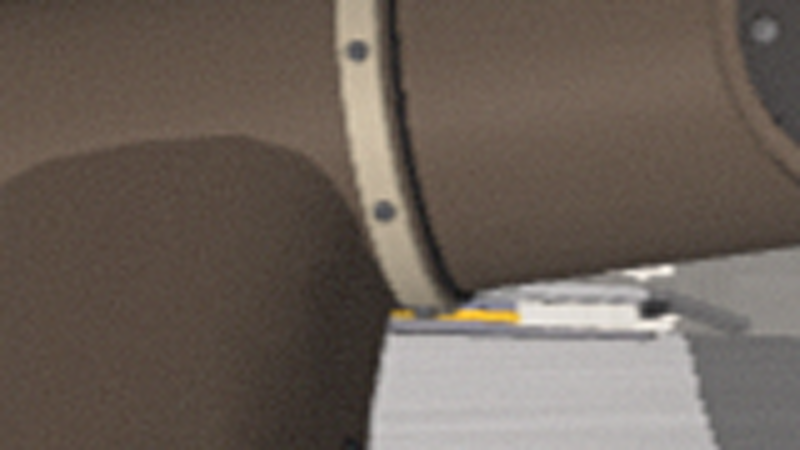

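```bash
cat > pr.py <<'E'
from h import *
o=np.array([617.,-44.3,2.]);a=np.radians(12)
X=np.array([.0663*np.cos(a),.9978*np.cos(a),np.sin(a)]);Z=np.array([-.0663*np.sin(a),-.9978*np.sin(a),np.cos(a)]);Y=np.cross(Z,X)
P=lambda x,y,z:((proj('scene',o+x*X+y*Y+z*Z)-[340,180])*6).round(0)
for nm,x0,zr,th in(('seated',142,0,0),('on lip',136,5.7,np.arctan(5.7/100)),('flat on plate',136,5.7,0)):
    c,s=np.cos(th),np.sin(th)
    pt=lambda l,h:(x0+l*c+h*s, zr-l*s+h*c)
    print(nm,'rearL,rearR,frontL,frontR top;', [P(pt(l,50)[0],y,pt(l,50)[1]) for l in(0,100) for y in(31,-31)],'bottom rear',[P(x0,y,zr) for y in(31,-31)])
print('lip edge',P(142,31,5.7),P(142,-31,5.7),'plate start',P(97,31,5.7),P(97,-31,5.7),'rail top 35..285 R',P(35,-34,50),P(285,-34,50),'L',P(35,34,50),P(285,34,50))
E
python3 pr.py
```

```text
seated rearL,rearR,frontL,frontR top; [array([305., 205.]), array([417., 284.]), array([489.,  76.]), array([605., 148.])] bottom rear [array([313., 292.]), array([422., 372.])]
on lip rearL,rearR,frontL,frontR top; [array([298., 199.]), array([410., 278.]), array([483.,  80.]), array([599., 152.])] bottom rear [array([301., 290.]), array([410., 371.])]
flat on plate rearL,rearR,frontL,frontR top; [array([292., 202.]), array([405., 282.]), array([478.,  73.]), array([594., 145.])] bottom rear [array([301., 290.]), array([410., 371.])]
lip edge [312. 283.] [421. 362.] plate start [228. 342.] [336. 425.] rail top 35..285 R [209. 443.] [689.  95.] L [ 90. 347.] [560.  19.]
```

```bash
python3 -c "
from h import *
im=np.load('sc26.npy'); save(cv2.resize(im[190:240,385:445],None,fx=13,fy=12,interpolation=cv2.INTER_CUBIC),'s27.png')
"
```

```text
(no output)
```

View pics/s27.png

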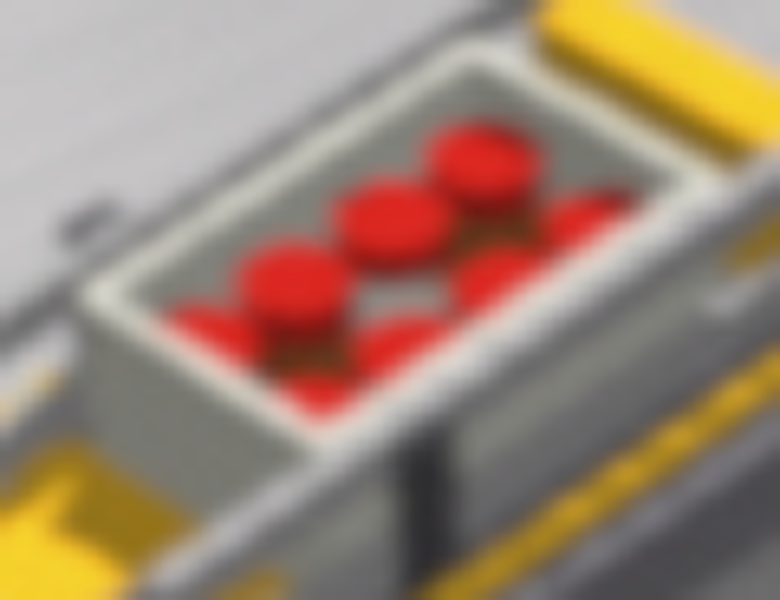

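The rim runs parallel and flush with both rail tops along its whole length. The rear corners at zoom (85,292) and (325,450) fit the seated projection within about 4 px, against 11 px for "still on the lip". The rim's slope, 0.69 and 0.76, also matches seated (0.70/0.72) rather than on the lip (0.64/0.67). The gripper is clear, so I'm handing in.

```bash
python3 -c "
from h import *
im=r.read_camera('scene'); a=np.load('sc26.npy')
print('diff tote region',np.abs(im[190:240,385:445].astype(int)-a[190:240,385:445]).mean())
save(im,'fin.png'); print(r.read_state()['contact_force'].round(2)); print(r.job_done())"
```

```text
diff tote region 0.6315555555555555
[1.08 0.95 0.76]
the job is handed in; nothing more can be done
None
```

View pics/fin.png

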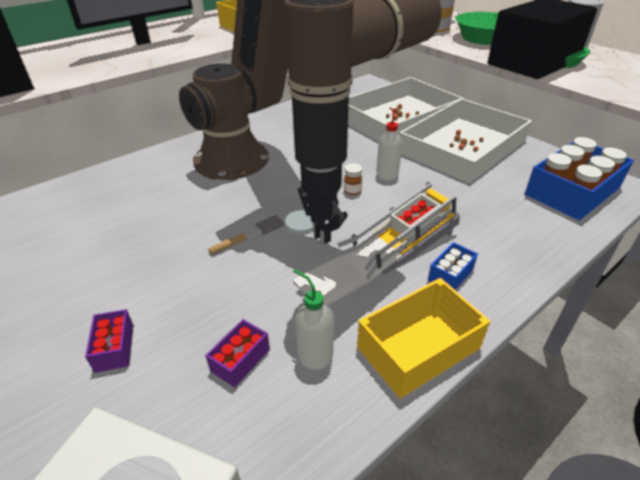

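I set the white tote on the foot of the ramp, let go, and pushed it up the slope with half-closed fingers at about 3–10 N. I pressed it past the lip, stroked the fingers down, backed off clear and handed in at about 21.6 s.

**One check may have failed:** at the end of the down-stroke the wrist force read 16.9 N along the ramp and 13.7 N vertically, about 21.7 N in total. I backed off at once, but the 20 N push limit may have been passed briefly.

**Seating:** in the last pictures the tote's rim is parallel and flush with the rails. The rear corners fit the seated position within about 4 px, against about 11 px for resting on the lip. The front corners alone were ambiguous. The tote was still between the last two pictures, the gripper was clear, and nothing else on the table looks moved.

**First grasp:** it missed because the fingertips sit about 30 mm higher than the TCP reading suggests. The fingers closed inside the tote without moving it, so I lifted out and regrasped lower.

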